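Chock the loose pipe offcuts in the bench rack and lock the chock with its rod

TASK

The three pipe offcuts in the lower tier of the small plywood rack keep rolling about: set the yellow wedge chock on the rack's floor in front of them, sloping face towards the pipes, and push it in until the row is closed up tight against the back of the rack. Then slide the red-handled keeper rod from the rack's right-hand side through both steel eyelets, behind the chock, until its handle meets the first eyelet, and let go. Leave the tape roll and the black plug adapter on the upper tier and the grey can where they are.

Things in the scene. Friction and masses are not known exactly. Their poses are not given: they have to be found in the camera images.
- rack: fixed plywood rack (sizes in mm). Origin on the bench under the middle pipe of the closed-up row; x from the open front to the back, y to the left, z up. Floor board: top at z = 12, x = -188 to 86, y = -67 to 67. Back board's face at x = 72. Side rails: inner faces at y = -55 and 55, x = -131 to 86, top at z = 38. With the row tight the pipe axes lie at x = -48, 0 and 48.
- chock_home (a point): fixed point on the rack's floor, in the rack's frame at (-99.5, 0, 12) mm: where the chock's origin comes when the row is tight (up to 5 mm short of it is still good; the rod's space begins 3.5 mm behind the chock's back). Nothing stops the chock sideways.
- tier_edge (a point): middle of the lower front edge of the rack's slatted upper tier, at (-122, 0, 175) mm in the rack's frame; under its two side edges it is 8 mm lower. The tier runs back from here over the pipes, y = -67 to 67, top at z = 185; posts stand only at x > 11, thin braces from x = -50. A tool pointing straight down cannot reach the chock's home under it; one leaning back 22 to 35 degrees can.
- eye_right (a point): centre of the right-hand (rack -y) eyelet, a steel ring of about 15 mm bore and 4 mm wire whose axis is the rack's y; in the rack's frame at (-144, -61, 38) mm
- eye_left (a point): centre of the left-hand eyelet, the same, at (-144, 61, 38) mm in the rack's frame
- pipe_back: grey plastic pipe offcut, diameter 48 mm, 100 mm long, 0.2 kg, rolls freely; origin at its centre, its y along the pipe's axis (x and z turn as it rolls)
- pipe_middle: copper pipe offcut, same size, 0.3 kg, same origin and y axis
- pipe_front: steel pipe offcut, same size, 0.45 kg, same origin and y axis; nearest the rack's open front
- chock: loose yellow wedge chock, 71 mm long (x), 40 mm wide (y), 40 mm high, about 0.16 kg. Origin at the centre of its underside, z up; x points to the foot of its sloping face at x = 35.5; the face rises from there at 68 degrees to the flat top, which runs from x = 18 to the square back at x = -35.5. Lies flat at the start; grip it across y, behind x = 0. Pushing the row takes 2 to 10 N.
- rod: loose keeper rod, about 0.13 kg: steel rod of 11 mm diameter with a round nose, 139 mm long, on a square red handle 18 x 18 mm and 70 mm long. Origin on the axis where the handle meets the rod; y points to the nose (139 mm away), the handle runs to y = -70. Lies on the bench at the start, axis 9 mm up at the handle, nose about 3 mm lower.
- rod_tip (a point): the rod's nose, 139 mm from its origin
- rod_grip (a point): a point on the rod's axis in the handle, 54 mm behind the origin, good to grip: with the rod home a gripper there stands clear of the upper tier's side
- tape: roll of white tape, 86 mm across and 25 mm high, lying flat on the rack's upper tier; origin at the centre of its underside; bystander
- can: grey bottle-shaped can, 80 mm diameter, 212 mm high, standing on the bench; origin at the centre of its underside; bystander
- charger: black plug-in power adapter, 58 x 62 mm, 29 mm high, lying on the rack's upper tier; origin at the centre of its underside; bystander
There are look-alikes about, which are no part of the job. What is shaped like the chock but pink is not meant.

How it is judged:
By the outcome, as a careful person would: the job done as asked, in the order asked, and still so for the second after the job is handed in, with the robot touching nothing.
It also fails if it takes over 72 s, if anything falls off the work surface, if the arm or the gripper's body presses on something with over 40 N, if the wrist force passes 120 N, or if a joint passes its speed limit or range.

ROBOT

A 6-joint arm with a two-finger parallel gripper is mounted at the origin on a cart in front of the work surface, level with it; the furniture and walls round the work are solid. World frame = base frame: x ahead of the robot, y to its left, z up, the work surface at z = 0. Lengths are in m, angles in rad, forces in N, time in s.
With the tool pointing down it reaches from about 0.3 to 0.775 m from the base axis. Payload 14.6 kg.
Tool frame: the origin (TCP) lies between the finger pads, 19 mm behind the fingertips; this is the grasp point; z points along the fingers, y is the line along which they close (so a half turn about z gives the same grasp; the last joint's range is limited). The gripper opens to 94 mm and grips with 3 to 60 N. Pads are 16 mm wide; open, the fingers measure 119 mm over their backs; the gripper's body (75 mm by 177 mm) begins 78 mm behind the grasp point.
Start: joints at [1.11, 0.3, 1.521, -0, 1.321, -0.067], TCP at [0.211, 0.508, 0.224] pointing down, gripper open.
Joint ranges: [-3.03, 3.03], [-0.79, 2.21], [0.23, 2.52], [-1.04, 4.18], [0, 3.07], [-2.55, 2.55]. Speed limits (rad/s): [2.22, 2.22, 2.57, 3.14, 3.14, 3.14].

INTERFACE

Orientations are given as [roll, pitch, yaw] about the fixed x, y, z axes, in that order (R = Rz(yaw) Ry(pitch) Rx(roll)).
In Python, from station import ctrl, cams gives the robot as it stands. The module is installed in compiled form; this text tells all that it offers.
- The arm moves only by the tool arm_command, never from a script. Its argument "plan" is a list that holds one entry, the list of rows, each a list of 7 numbers: the shift along the tool's x, y, z in fractions of the full range, 1 being 600 mm, then the turn, a rotation vector about the tool's x, y, z in normalised numbers (1 is 2 pi rad), then the closure, from -1 (fully open) to 1 (shut). A call has 1 to 12 rows; each row is the pose to reach, as a shift and turn from the pose commanded when the call began, along the tool's axes at that moment; what a row does not reach only later rows make up. A row lasts 1/10 s, in which the tool goes at most 50 mm and 8.59 degrees, less where a joint would pass 70% of its speed; a pose out of reach is approached as far as the arm can. No shift or turn number may pass 1 either way. A call with a gripper value outside its range is refused whole. The fingers move at their own pace and stop on an object; "squeeze" is the grip in N (left out, the last holds). Time passes only in rows, so rows that repeat a pose let the fingers close. It gives the time, the measured TCP pose, the force, the opening and the grip force at its end, in the units of the state.
- ctrl.get_obs(): the state, without advancing time (a new reading comes with each control period).
- cams.camera(name): name is "side" or "top"; returns (picture, depth): 384x512x3 uint8, blue, green, red; 384x512 float32, m along the optical axis (not along the pixel's ray), 0 where there is no reading.
- cams.camera_info(name): a dict with "fx", "fy", "cx", "cy" (pixels), "world_to_cam" (4x4, takes a point from world to camera coordinates). Camera axes: x right, y down, z forward; pixel columns grow to the right and rows downward; lengths in m; the calibration is good to about 2 mm. A picture is of the moment at which its call begins. camera_info takes no time and is no camera call.
- ctrl.hand_in(): hands the job in; it is judged then, once.
The state is a dict: "time_s": time; "qpos": joint angles; "joint_vel": joint speeds; "tau": joint torques, N m; "ee_pos": TCP position; "eef_rot": TCP orientation; "force": force on the tool from outside, world axes, zero at the start; "moment": the same for the moment, N m; "grip_width": finger opening in m; "grip_force": force on a finger pad.
Only numpy, scipy, OpenCV 4.12 (cv2) and the standard library are available. Lean on these libraries where they do the work, as an engineer would, in place of code of your own. Each camera call takes 0.05 s, during which the arm holds its last target. There are 200 camera calls.

## Working session

There is one attempt and no reset: what is moved stays moved. The work goes in short steps, Python scripts to look and compute and a tool call to move; the robot and the scene stay as the last step left them, time stands still between calls to the robot, and variables do not carry over. Pictures are saved under pics/ and viewed, at most 10 in all, crops included, and the job is handed in when it is done.

Besides the shell and the picture viewer there is one more tool, called after ">>>" as a command line: name --argument value ..., lists and objects as JSON in quotes. arm_command: Moves the arm, as the interface text tells. Its arguments: {"type":"object","properties":{"plan":{"type":"array"},"squeeze":{"type":"number"}},"required":["plan"]}

```bash
mkdir -p pics; ls; cat > h.py <<'E'
import numpy as np, cv2
from station import ctrl, cams
from scipy.spatial.transform import Rotation as R
def shot(n,fn=None):
    p,d=cams.camera(n); 
    np.savez(f'{n}.npz',p=p,d=d)
    if fn: cv2.imwrite('pics/'+fn,p)
    return p,d
def W(n,u,v,d):
    i=cams.camera_info(n); z=d if np.isscalar(d) else d[int(v),int(u)]
    c=np.array([(u-i['cx'])/i['fx']*z,(v-i['cy'])/i['fy']*z,z,1.])
    return (np.linalg.inv(i['world_to_cam'])@c)[:3]
def onz(n,u,v,h):
    a=W(n,u,v,1.0);b=W(n,u,v,2.0); return a+(b-a)*(h-a[2])/(b[2]-a[2])
def px(n,P):
    i=cams.camera_info(n); c=i['world_to_cam']@np.append(P,1); return c[0]/c[2]*i['fx']+i['cx'],c[1]/c[2]*i['fy']+i['cy']
E
python3 - <<'E'
from h import *
np.set_printoptions(precision=3,suppress=True)
a,_=shot('top','t0.png');b,_=shot('side','s0.png')
for n in('top','side'):
    i=cams.camera_info(n);print(n,i['fx'],i['cx'],i['cy'],np.linalg.inv(i['world_to_cam']))
print(ctrl.get_obs())
E
```

```text
pics
top 474.4699709627462 262.2304846335362 191.41361905792024 [[ 0.343 -0.741  0.578 -0.287]
 [-0.939 -0.275  0.205 -0.203]
 [ 0.007 -0.613 -0.79   1.292]
 [ 0.     0.     0.     1.   ]]
side 394.102921640771 254.07358807025346 192.15999551855273 [[-0.884 -0.245  0.397  0.096]
 [-0.467  0.454 -0.759  1.046]
 [ 0.006 -0.857 -0.516  0.747]
 [ 0.     0.     0.     1.   ]]
{'time_s': 0.1, 'qpos': array([ 1.11 ,  0.3  ,  1.521,  0.   ,  1.321, -0.067]), 'joint_vel': array([ 0.001, -0.002,  0.   ,  0.001, -0.001,  0.001]), 'tau': array([  0.002, -53.264, -35.329,   0.071,   0.024,  -0.   ]), 'ee_pos': array([0.211, 0.508, 0.224]), 'eef_rot': array([-3.141, -0.   ,  2.748]), 'force': array([ 0.209, -0.353,  0.09 ]), 'moment': array([-0.005, -0.008, -0.016]), 'grip_force': 0.0, 'grip_width': 0.09408802568302667}
```

View pics/t0.png

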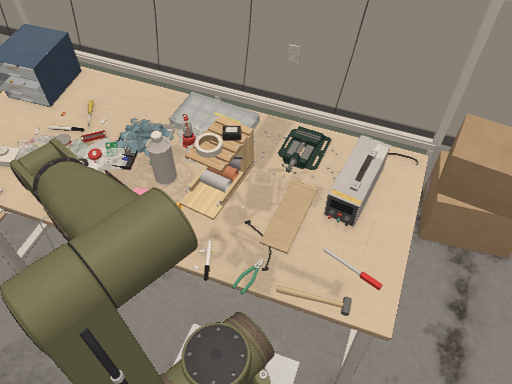

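View pics/s0.png

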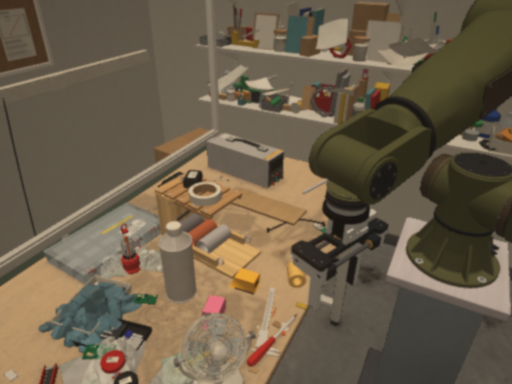

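The pictures show the rack at top (215,165), side (205,225). The yellow chock is at side (245,280), and a pink look-alike at side (213,304). There are two red-handled candidates: top (352,270), and side (270,345). I'll crop both to compare.

```bash
python3 - <<'E'
from h import *
np.set_printoptions(precision=3,suppress=True)
T=np.load('top.npz');S=np.load('side.npz')
c1=cv2.resize(T['p'][225:325,300:400],(400,400),interpolation=cv2.INTER_CUBIC)
c2=cv2.resize(S['p'][200:380,190:340],(333,400),interpolation=cv2.INTER_CUBIC)
cv2.imwrite('pics/c1.png',np.hstack([c1,c2]))
for u,v in((323,250),(362,276),(380,287)):print('top',W('top',u,v,T['d']),onz('top',u,v,.009))
for u,v in((250,362),(272,342),(295,318),(245,275),(213,300)):print('side',W('side',u,v,S['d']),onz('side',u,v,.009))
E
```

```text
top [ 0.508 -0.127 -0.005] [ 0.499 -0.128  0.009]
top [ 0.45  -0.262  0.014] [ 0.453 -0.262  0.009]
top [ 0.432 -0.32   0.015] [ 0.436 -0.321  0.009]
side [0.344 0.585 0.016] [0.346 0.581 0.009]
side [0.326 0.517 0.014] [0.327 0.513 0.009]
side [ 0.312  0.417 -0.003] [0.308 0.427 0.009]
side [0.468 0.383 0.039] [0.484 0.354 0.009]
side [0.493 0.495 0.041] [0.511 0.47  0.009]
```

View pics/c1.png

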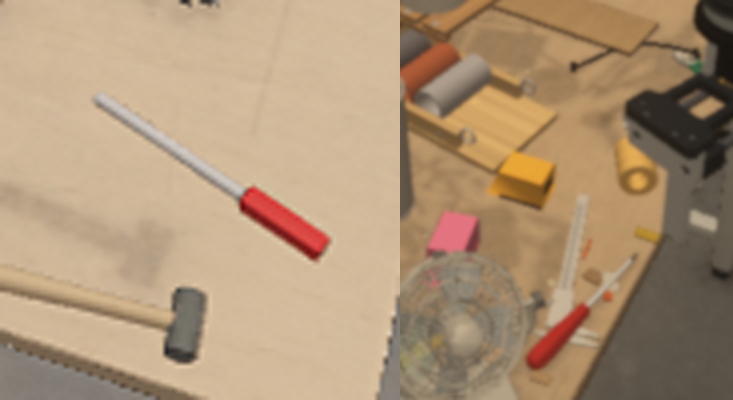

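Top (324,249)-(380,287) has the square red handle and a plain round-nosed rod, about 203 mm long overall, so it is the keeper rod. The side-view one has a tapered round handle and is a screwdriver. The yellow wedge is at side (245,280). Next I'll take enlarged crops of the rack.

```bash
python3 - <<'E'
from h import *
T=np.load('top.npz');S=np.load('side.npz')
c1=cv2.resize(T['p'][115:220,165:265],(571,600),interpolation=cv2.INTER_CUBIC)
cv2.imwrite('pics/c2.png',c1)
c2=cv2.resize(S['p'][170:300,145:275],(600,600),interpolation=cv2.INTER_CUBIC)
cv2.imwrite('pics/c3.png',c2)
E
```

```text
(no output)
```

View pics/c2.png

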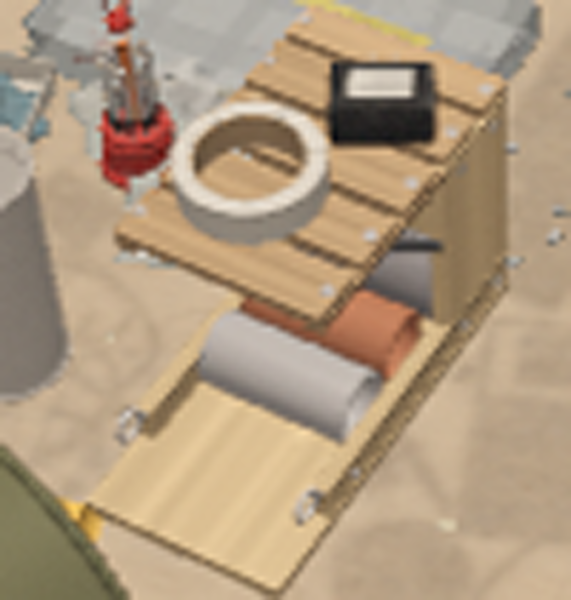

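View pics/c3.png

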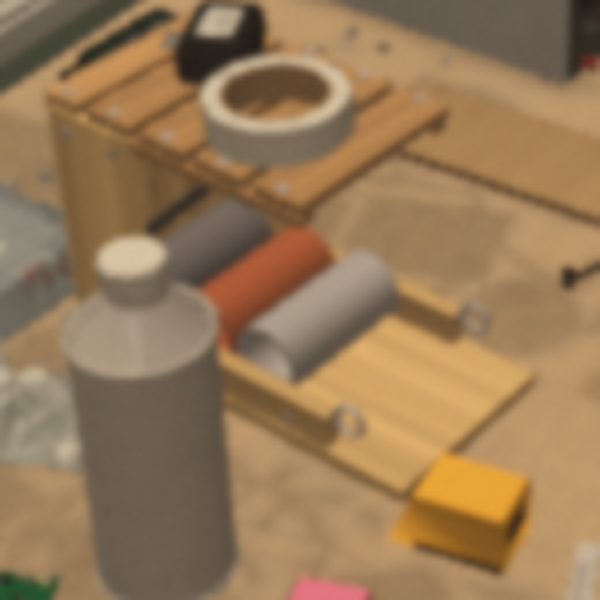

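The pixels show eyelets, floor corners and tier corners well enough. I'll fit the rack from them and the chock and rod from depth and colour.

```bash
cat > fit.py <<'E'
from h import *
from scipy.optimize import least_squares
np.set_printoptions(precision=4,suppress=True)
T=np.load('top.npz');S=np.load('side.npz')
M=[(-144,-61,38),(-144,61,38),(-188,67,12),(-188,-67,12),(-122,67,185),(-122,-67,185)]
t=np.array([(308,505),(130,424),(88,503),(277,588),(118,232),(322,310)])/5.714+[165,115]
s=np.array([(474,317),(347,420),(405,492),(533,377),(303,212),(445,105)])/4.615+[145,170]
M=np.array(M)/1000
def tf(p,m): return R.from_euler('z',p[2]).apply(m)+[p[0],p[1],0]
def res(p): 
    P=tf(p,M); return np.ravel([np.subtract(px('top',q),a) for q,a in zip(P,t)]+[np.subtract(px('side',q),a) for q,a in zip(P,s)])
r=least_squares(res,[.6,.25,0],loss='soft_l1');print('rack',r.x,np.degrees(r.x[2]));print(r.fun.reshape(-1,2))
p=r.x
for n in((-99.5,0,12),(-144,-61,38),(-122,0,175)):print(n,tf(p,np.array(n)/1000))
# chock
hsv=cv2.cvtColor(S['p'],cv2.COLOR_BGR2HSV)
m=cv2.inRange(hsv,(15,170,120),(28,255,255)); m[:265]=0;m[300:]=0;m[:,:225]=0;m[:,265:]=0
v,u=np.nonzero(m); P=np.array([W('side',a,b,S['d']) for a,b in zip(u,v)])
print(len(P)); top=P[P[:,2]>.036]; print('top n',len(top),top.mean(0),cv2.minAreaRect(top[:,:2].astype(np.float32)*1000))
for lo in(0,.01,.02,.03):
    q=P[(P[:,2]>=lo)&(P[:,2]<lo+.01)];print(lo,len(q),q.mean(0),q.min(0),q.max(0))
big=cv2.resize(S['p'][262:304,222:268],(736,672)[::1],interpolation=cv2.INTER_CUBIC)[:600]
cv2.imwrite('pics/c4.png',big)
# rod handle
hsv=cv2.cvtColor(T['p'],cv2.COLOR_BGR2HSV)
m=cv2.inRange(hsv,(0,150,80),(8,255,255))|cv2.inRange(hsv,(172,150,80),(180,255,255)); m[:265]=0;m[295:]=0;m[:,:350]=0
v,u=np.nonzero(m); P=np.array([W('top',a,b,T['d']) for a,b in zip(u,v)])
top=P[P[:,2]>.012];print('rod',len(P),top.mean(0),cv2.minAreaRect(top[:,:2].astype(np.float32)*1000))
n=onz('top',324.3,249.5,.006);e=onz('top',380.5,287,.014);j=onz('top',360.7,274.3,.012);print(n,j,e,np.linalg.norm(n-j),np.linalg.norm(j-e))
E
python3 fit.py
```

```text
rack [ 0.6873  0.2841 -0.1286] -7.368559291961985
[[-0.5917 -1.0213]
 [-0.7759 -0.4615]
 [-1.2082 -1.0144]
 [ 0.0615 -0.5675]
 [-1.9795 -1.3484]
 [-0.8409  0.1627]
 [-0.0174 -0.6817]
 [ 0.975  -0.4141]
 [ 0.1281 -0.9675]
 [ 0.6687 -2.1766]
 [ 0.0725 -2.0405]
 [ 0.9649 -1.0188]]
(-99.5, 0, 12) [0.5886 0.2969 0.012 ]
(-144, -61, 38) [0.5366 0.2421 0.038 ]
(-122, 0, 175) [0.5663 0.2998 0.175 ]
462
top n 238 [0.4571 0.3912 0.0478] ((300.05859375, 709.0758666992188), (61.4424934387207, 785.7957763671875), 26.753297805786133)
0 46 [0.4777 0.3883 0.0066] [0.4346 0.3289 0.0006] [0.5105 0.4045 0.0098]
0.01 78 [0.4639 0.3981 0.0147] [0.4338 0.3507 0.0101] [0.5074 0.407  0.02  ]
0.02 60 [0.4627 0.3988 0.0244] [0.4337 0.3694 0.02  ] [0.4933 0.4036 0.0296]
0.03 232 [0.4612 0.3857 0.0375] [0.4342 0.3618 0.03  ] [0.4917 0.4036 0.04  ]
rod 156 [ 0.4453 -0.2898  0.0165] ((446.28759765625, -288.7493591308594), (68.46590423583984, 17.754480361938477), 68.38743591308594)
[ 0.5043 -0.1308  0.006 ] [ 0.4552 -0.2572  0.012 ] [ 0.4332 -0.3215  0.014 ] 0.13573836410309276 0.06791332829503387
```

View pics/c4.png

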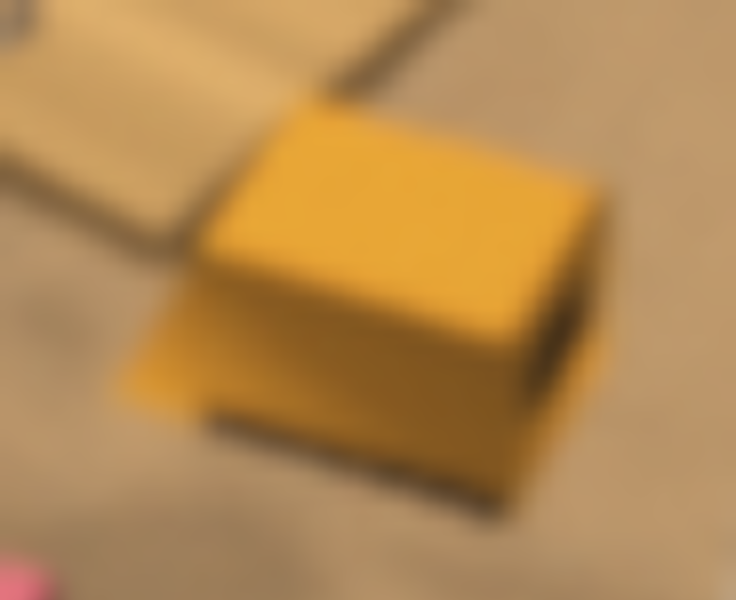

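```bash
cat >> fit.py <<'E'
print('-----')
t=(t*1-[165,115])*5.714; t=(t+.5)/5.714-.5+[165,115]
s=(s-[145,170])*4.615; s=(s+.5)/4.615-.5+[145,170]
r=least_squares(res,[.6,.25,0],loss='soft_l1');p=r.x;print('rack',p,np.degrees(p[2]));print(r.fun.reshape(-1,2).T)
C=np.array([(18,20,40),(18,-20,40),(-35.5,-20,40),(-35.5,20,40),(35.5,20,0),(-35.5,20,0)])/1000
co=(np.array([(205,245),(305,95),(605,185),(515,335),(120,392),(505,515)])+.5)/16-.5+[222,262]
rc=least_squares(lambda q:np.ravel([np.subtract(px('side',x),a) for x,a in zip(tf(q,C),co)]),[.47,.39,0]);print('chock',rc.x,np.degrees(rc.x[2]));print(rc.fun.reshape(-1,2).T)
# depth-based plane check of rack: pipes / floor
for cam,Z in(('top',T),('side',S)):
    for n in((-160,0,12),(-170,30,12),(-144,61,38),(-48,0,60)):
        a=px(cam,tf(p,np.array(n)/1000)); print(cam,n,np.round(a,1),W(cam,a[0],a[1],Z['d']),tf(p,np.array(n)/1000))
E
python3 fit.py|sed -n '/-----/,$p'
```

```text
-----
rack [ 0.6882  0.2848 -0.1297] -7.430716031997318
[[-0.2933 -0.4397 -0.8792  0.3481 -1.6393 -0.5463 -0.0362  0.8791  0.0155
   0.6439 -0.055   0.9291]
 [-0.8898 -0.3455 -0.9119 -0.4479 -1.2337  0.2937 -0.2326  0.0258 -0.5154
  -1.7156 -1.6108 -0.5798]]Traceback (most recent call last):
  File "fit.py", line 36, in <module>
    rc=least_squares(lambda q:np.ravel([np.subtract(px('side',x),a) for x,a in zip(tf(q,C),co)]),[.47,.39,0]);print('chock',rc.x,np.degrees(rc.x[2]));print(rc.fun.reshape(-1,2).T)
    return func(*args, **kwargs)
    result = trf(vector_fun.fun, vector_fun.jac, x0, f0, J0, lb, ub, ftol, xtol,
                 gtol, max_nfev, x_scale, loss_function, tr_solver,
                 tr_options.copy(), verbose, callback=callback_wrapped)
    return trf_no_bounds(
        fun, jac, x0, f0, J0, ftol, xtol, gtol, max_nfev, x_scale,
        loss_function, tr_solver, tr_options, verbose, callback=callback)
    J = jac(x)
    self._update_jac()
    ~~~~~~~~~~~~~~~~^^
    self.J = self.jac_wrapped(xp_copy(self.x), f0=self.f)
             ~~~~~~~~~~~~~~~~^^^^^^^^^^^^^^^^^^^^
[... 669 characters left out ...]
 ~~~~~~~~^^^^^^^^^^^^^^^^^^^^^^^^^^^^^^
    return np.atleast_1d(self.fun(x))
                         ~~~~~~~~^^^
    return self.f(x, *self.args, **self.kwargs)
           ~~~~~~^^^^^^^^^^^^^^^^^^^^^^^^^^^^^^
  File "fit.py", line 36, in <lambda>
    rc=least_squares(lambda q:np.ravel([np.subtract(px('side',x),a) for x,a in zip(tf(q,C),co)]),[.47,.39,0]);print('chock',rc.x,np.degrees(rc.x[2]));print(rc.fun.reshape(-1,2).T)
                                                    ~~^^^^^^^^^^
  File "h.py", line 16, in px
    i=cams.camera_info(n); c=i['world_to_cam']@np.append(P,1); return c[0]/c[2]*i['fx']+i['cx'],c[1]/c[2]*i['fy']+i['cy']
ValueError: time passes only in moves, steps and waits
```

```bash
python3 - <<'E'
s=open('h.py').read()
s=s.replace("cams.camera_info(n)","INFO[n]").replace("def shot","INFO={n:cams.camera_info(n) for n in('top','side')}\ndef shot",1)
open('h.py','w').write(s)
E
python3 fit.py|sed -n '/-----/,$p'
```

```text
-----
rack [ 0.6882  0.2848 -0.1297] -7.430716031997318
[[-0.2933 -0.4397 -0.8792  0.3481 -1.6393 -0.5463 -0.0362  0.8791  0.0155
   0.6439 -0.055   0.9291]
 [-0.8898 -0.3455 -0.9119 -0.4479 -1.2337  0.2937 -0.2326  0.0258 -0.5154
  -1.7156 -1.6108 -0.5798]]
chock [0.4721 0.3807 0.0835] 4.78468424448925
[[-0.0617  0.2171  0.2024 -0.2218 -0.4586  0.3258]
 [-0.0765 -0.4303 -0.4981  0.2074  0.2388  0.4548]]
top (-160, 0, 12) [200.6 203.3] [-0.2873 -0.2029  1.2921] [0.5296 0.3055 0.012 ]
top (-170, 30, 12) [191.4 202. ] [0.5246 0.3372 0.0103] [0.5235 0.3365 0.012 ]
top (-144, 61, 38) [186.9 188.4] [0.5497 0.3614 0.0435] [0.5533 0.3639 0.038 ]
top (-48, 0, 60) [216.8 171.4] [0.6557 0.299  0.04  ] [0.6406 0.291  0.06  ]
side (-160, 0, 12) [239.2 258.2] [0.5308 0.3034 0.01  ] [0.5296 0.3055 0.012 ]
side (-170, 30, 12) [235.5 265.4] [0.5252 0.3338 0.0092] [0.5235 0.3365 0.012 ]
side (-144, 61, 38) [220.7 260.6] [0.5711 0.3373 0.0104] [0.5533 0.3639 0.038 ]
side (-48, 0, 60) [208.1 230.7] [0.6497 0.2784 0.0486] [0.6406 0.291  0.06  ]
```

```bash
cat > m.py <<'E'
from h import *
np.set_printoptions(precision=4,suppress=True)
RK=np.array([.6882,.2848,-.1297])
def tf(p,m): return R.from_euler('z',p[2]).apply(np.array(m)/1000)+[p[0],p[1],0]
def tool(yaw,tilt):  # y left, z down leaning forward by tilt
    c,s=np.cos(tilt),np.sin(tilt)
    return R.from_euler('z',yaw)*R.from_matrix(np.array([[-c,0,s],[0,1,0],[-s,0,-c]]))
def rel(pos,rot):
    o=ctrl.get_obs(); R0=R.from_euler('xyz',o['eef_rot'])
    return np.round(np.r_[R0.inv().apply(pos-o['ee_pos'])*1000,(R0.inv()*rot).as_rotvec()],3)
E
python3 - <<'E'
from m import *
S=np.load('side.npz');T=np.load('top.npz')
print('can',W('side',178,270,S['d']),W('side',178,240,S['d']),W('top',163,165,T['d']),W('top',155,135,T['d']))
ch=np.array([.4721,.3807,.0835]);r=tool(ch[2],np.radians(28));g=tf(ch,(-15,0,24))
print('grasp',g,rel(g-r.apply([0,0,.1]),r),rel(g,r))
E
```

```text
can [0.5795 0.5069 0.1077] [0.5863 0.4867 0.1806] [0.5715 0.4513 0.1031] [0.5985 0.4749 0.2094]
grasp [0.4572 0.3794 0.024 ] [-234.895  -45.44   111.497   -0.118   -0.48    -0.467] [-276.603  -23.787  199.768   -0.118   -0.48    -0.467]
```

The manual's scale: shifts go in shares of 600 mm and turns go in shares of 2 pi rad. Converting my numbers, -235 mm / 600 = -0.3917, -200 mm / 600 = -0.3333, -0.48 rad / 6.2832 = -0.0764.

>>> arm_command --plan '[[[-0.0667, -0.0133, 0.03, -0.0032, -0.0127, -0.0127, -0.5], [-0.1333, -0.025, 0.0617, -0.0064, -0.0255, -0.0255, -0.5], [-0.2, -0.0383, 0.0917, -0.0095, -0.0382, -0.0382, -0.5], [-0.2667, -0.05, 0.1233, -0.0127, -0.0509, -0.0509, -0.5], [-0.3333, -0.0633, 0.155, -0.0159, -0.0637, -0.0637, -0.5], [-0.3917, -0.0757, 0.1858, -0.0188, -0.0764, -0.0743, -0.5], [-0.3917, -0.0757, 0.1858, -0.0188, -0.0764, -0.0743, -0.5], [-0.3917, -0.0757, 0.1858, -0.0188, -0.0764, -0.0743, -0.5], [-0.3917, -0.0757, 0.1858, -0.0188, -0.0764, -0.0743, -0.5], [-0.3917, -0.0757, 0.1858, -0.0188, -0.0764, -0.0743, -0.5]]]' --squeeze 35

```text
time_s: 1.1
ee_pos: [0.4104, 0.3768, 0.1136]
eef_rot: [3.139, 0.49, -3.059]
force: [0.5, -0.5, 0.3]
grip_width: 0.0702
grip_force: 0.0
```

```bash
python3 - <<'E'
from m import *
ch=np.array([.4721,.3807,.0835]);r=tool(ch[2],np.radians(28));g=tf(ch,(-15,0,24))
print(rel(g,r),ctrl.get_obs()['qpos'],ctrl.get_obs()['grip_width'])
E
```

```text
[  0.884  -1.441 101.049   0.002   0.002  -0.001] [ 0.8191  0.2984  1.8854 -0.5438  0.653  -0.4487] 0.07015227490443043
```

Scaled: 100 mm / 600 = 0.1667, 85 mm / 600 = 0.1417.

>>> arm_command --plan '[[[0.0008, -0.0017, 0.05, 0, 0, 0, -0.5], [0.0008, -0.0023, 0.1, 0, 0, 0, -0.5], [0.0013, -0.0023, 0.1417, 0, 0, 0, -0.5], [0.0013, -0.0023, 0.1667, 0, 0, 0, -0.5], [0.0013, -0.0023, 0.1667, 0, 0, 0, -0.5], [0.0013, -0.0023, 0.1667, 0, 0, 0, 0.3], [0.0013, -0.0023, 0.1667, 0, 0, 0, 0.6], [0.0013, -0.0023, 0.1667, 0, 0, 0, 0.6], [0.0013, -0.0023, 0.1667, 0, 0, 0, 0.6], [0.0013, -0.0023, 0.1667, 0, 0, 0, 0.6]]]' --squeeze 35

```text
time_s: 2.1
ee_pos: [0.457, 0.3789, 0.025]
eef_rot: [3.139, 0.491, -3.059]
force: [-4.0, 0.5, 7.3]
grip_width: 0.0398
grip_force: 35.0
```

```bash
python3 - <<'E'
from m import *
o=ctrl.get_obs();print(o['force'],o['grip_width'])
shot('side');shot('top')
r=tool(RK[2],np.radians(28));ch=np.array([.4721,.3807,.0835]);r0=tool(ch[2],np.radians(28))
print('lift',rel(o['ee_pos']+[0,0,.04],r0))
for x,z in((-165,30),(-155,2.5)):
    g=tf(RK,(x-15,0,12+24+z)); print(g,rel(g,r))
E
```

```text
[-3.976   0.549   7.2676] 0.03981168526543163
lift [-18.843   0.082 -35.27    0.002   0.002  -0.001]
[0.5097 0.3081 0.066 ] [-60.522 -74.891 -14.354   0.102   0.002   0.187]
[0.5196 0.3068 0.0385] [-56.18  -77.071  14.502   0.102   0.002   0.187]
```

Scaled: -75 mm / 600 = -0.125, -60.5 mm / 600 = -0.1008, 0.187 rad / 6.2832 = 0.0298.

>>> arm_command --plan '[[[-0.0167, 0, -0.03, 0, 0, 0, 0.6], [-0.0317, 0, -0.0583, 0, 0, 0, 0.6], [-0.05, -0.03, -0.0533, 0.0048, 0, 0.008, 0.6], [-0.0667, -0.06, -0.0433, 0.008, 0, 0.0159, 0.6], [-0.0833, -0.0917, -0.0333, 0.0127, 0, 0.0239, 0.6], [-0.1008, -0.125, -0.024, 0.0162, 0.0003, 0.0298, 0.6], [-0.1008, -0.125, -0.024, 0.0162, 0.0003, 0.0298, 0.6], [-0.1008, -0.125, -0.024, 0.0162, 0.0003, 0.0298, 0.6]]]'

```text
time_s: 3.0
ee_pos: [0.5094, 0.3074, 0.065]
eef_rot: [-3.14, 0.487, 3.012]
force: [0.6, 0.3, -2.5]
grip_width: 0.0397
grip_force: 35.0
```

```bash
python3 - <<'E'
from m import *
o=ctrl.get_obs();print(o['force'],o['grip_width'])
a,_=shot('side');b,_=shot('top')
cv2.imwrite('pics/p5.png',np.hstack([cv2.resize(a[190:310,170:290],(390,390),interpolation=cv2.INTER_CUBIC),cv2.resize(b[115:225,150:260],(390,390),interpolation=cv2.INTER_CUBIC)]))
r=tool(RK[2],np.radians(28))
for x,z in((-165,30),(-155,2)):
    g=tf(RK,(x-15,0,12+24+z)); print(g,rel(g,r))
E
```

```text
[ 0.5524  0.2996 -2.4648] 0.039723225778449514
[0.5097 0.3081 0.066 ] [-0.95   0.213 -0.508 -0.    -0.001  0.001]
[0.5196 0.3068 0.038 ] [ 3.33   0.232 28.915 -0.    -0.001  0.001]
```

View pics/p5.png

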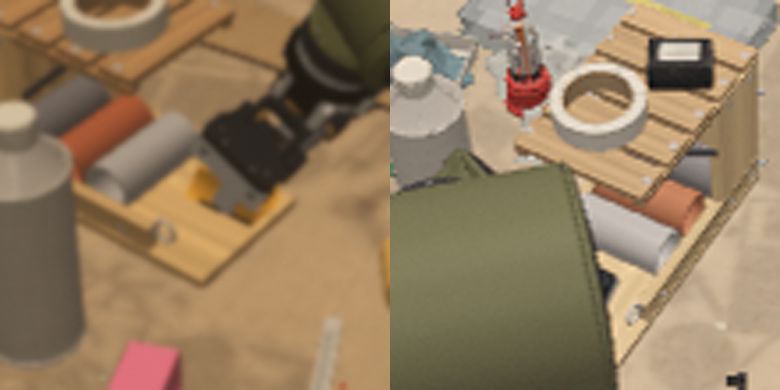

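The side crop shows the chock held with its slope towards the pipes. The row is loose, with the front pipe at crop (150,155). Now I'll lower it.

Scaled: 29.5 mm / 600 = 0.0492, 28 mm / 600 = 0.0467.

>>> arm_command --plan '[[[0, 0.0003, 0.0167, 0, 0, 0, 0.6], [0.0025, 0.0003, 0.0333, 0, 0, 0, 0.6], [0.0055, 0.0003, 0.0467, 0, 0, 0, 0.6], [0.0055, 0.0003, 0.0492, 0, 0, 0, 0.6], [0.0055, 0.0003, 0.0492, 0, 0, 0, 0.6]]]'

```text
time_s: 3.6
ee_pos: [0.5204, 0.3062, 0.0368]
eef_rot: [-3.14, 0.487, 3.013]
force: [-0.7, 0.2, -1.5]
grip_width: 0.0399
grip_force: 35.0
```

```bash
python3 - <<'E'
from m import *
o=ctrl.get_obs();print(o['force'],o['grip_width'],o['ee_pos'])
r=tool(RK[2],np.radians(28))
for x,z in((-155,1),(-130,1),(-115,1),(-105,1),(-99.5,1)):
    g=tf(RK,(x-15,0,12+24+z)); print(x,g,rel(g,r))
E
```

```text
[-0.6574  0.2203 -1.4538] 0.03986983439355064 [0.5204 0.3062 0.0368]
-155 [0.5196 0.3068 0.037 ] [ 0.608  0.487 -0.576 -0.001 -0.002  0.001]
-130 [0.5444 0.3036 0.037 ] [-21.485   0.487  11.125  -0.001  -0.002   0.001]
-115 [0.5593 0.3016 0.037 ] [-34.74    0.487  18.146  -0.001  -0.002   0.001]
-105 [0.5692 0.3003 0.037 ] [-43.577   0.487  22.827  -0.001  -0.002   0.001]
-99.5 [0.5747 0.2996 0.037 ] [-48.437   0.487  25.401  -0.001  -0.002   0.001]
```

Scaled: -34.7 mm / 600 = -0.0578, -31 mm / 600 = -0.0517.

>>> arm_command --plan '[[[-0.0133, 0.0005, 0.0067, 0, 0, 0, 0.6], [-0.0267, 0.0007, 0.0135, 0, 0, 0, 0.6], [-0.0367, 0.0008, 0.0188, 0, 0, 0, 0.6], [-0.045, 0.0008, 0.0233, 0, 0, 0, 0.6], [-0.0517, 0.0008, 0.0268, 0, 0, 0, 0.6], [-0.0578, 0.0008, 0.0302, 0, 0, 0, 0.6], [-0.0578, 0.0008, 0.0302, 0, 0, 0, 0.6]]]'

```text
time_s: 4.3
ee_pos: [0.5597, 0.3015, 0.0378]
eef_rot: [-3.14, 0.488, 3.012]
force: [0.4, 0.2, -2.0]
grip_width: 0.0399
grip_force: 35.0
```

Scaled: -8.8 mm / 600 = -0.0147, -7.1 mm / 600 = -0.0118.

>>> arm_command --plan '[[[-0.0045, 0, 0.0023, 0, 0, 0, 0.6], [-0.0088, 0, 0.0047, 0, 0, 0, 0.6], [-0.0118, 0, 0.0063, 0, 0, 0, 0.6], [-0.0147, 0, 0.0078, 0, 0, 0, 0.6], [-0.0147, 0, 0.0078, 0, 0, 0, 0.6]]]'

```text
time_s: 4.8
ee_pos: [0.5694, 0.3003, 0.0378]
eef_rot: [-3.14, 0.488, 3.012]
force: [0.4, 0.3, -1.2]
grip_width: 0.0395
grip_force: 35.0
```

```bash
python3 - <<'E'
from m import *
o=ctrl.get_obs();print(o['force'],o['grip_width'],o['ee_pos'])
r=tool(RK[2],np.radians(28))
for x,z in((-102,1),(-99.5,1),(-97,1)):
    g=tf(RK,(x-15,0,12+24+z)); print(x,g,rel(g,r))
E
```

```text
[ 0.4283  0.2686 -1.2181] 0.039534370358404826 [0.5694 0.3003 0.0378]
-102 [0.5722 0.2999 0.037 ] [-2.09  -0.006  2.053 -0.001 -0.001  0.   ]
-99.5 [0.5747 0.2996 0.037 ] [-4.298 -0.006  3.224 -0.001 -0.001  0.   ]
-97 [0.5771 0.2993 0.037 ] [-6.506 -0.005  4.396 -0.001 -0.001  0.   ]
```

Scaled: -4.3 mm / 600 = -0.0072, -3.3 mm / 600 = -0.0055.

>>> arm_command --plan '[[[-0.0025, 0, 0.0022, 0, 0, 0, 0.6], [-0.004, 0, 0.0033, 0, 0, 0, 0.6], [-0.0055, 0, 0.0042, 0, 0, 0, 0.6], [-0.0072, 0, 0.005, 0, 0, 0, 0.6], [-0.0072, 0, 0.005, 0, 0, 0, 0.6]]]'

```text
time_s: 5.3
ee_pos: [0.5738, 0.2998, 0.0368]
eef_rot: [-3.14, 0.487, 3.012]
force: [-5.8, 2.2, -1.3]
grip_width: 0.0398
grip_force: 35.0
```

```bash
python3 - <<'E'
from m import *
o=ctrl.get_obs();print(o['force'],o['grip_width'],o['ee_pos'])
a,_=shot('side');b,_=shot('top')
cv2.imwrite('pics/p6.png',np.hstack([cv2.resize(a[190:270,170:260],(450,400),interpolation=cv2.INTER_CUBIC),cv2.resize(b[130:210,190:260],(350,400),interpolation=cv2.INTER_CUBIC)]))
E
```

```text
[-5.7817  2.2006 -1.3153] 0.03976455775128654 [0.5738 0.2998 0.0368]
```

View pics/p6.png

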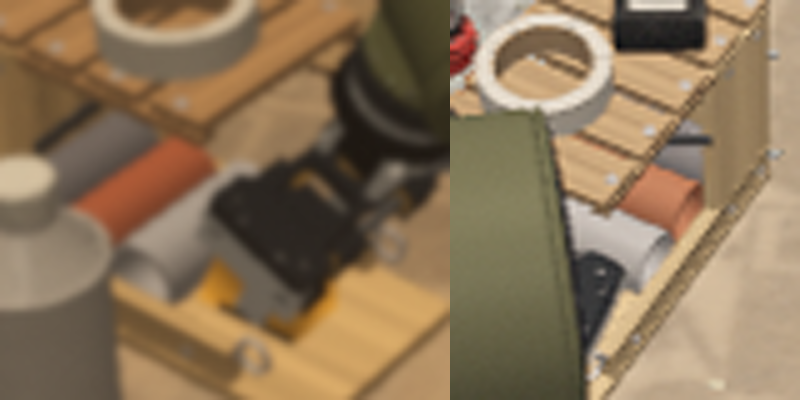

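Contact has been made at about 6 N, with the chock against the front pipe. I'll keep going in 1 mm steps.

Scaled: -1.8 mm / 600 = -0.003, -0.9 mm / 600 = -0.0015.

>>> arm_command --plan '[[[-0.0015, 0, 0.0008, 0, 0, 0, 0.6], [-0.003, 0, 0.0015, 0, 0, 0, 0.6], [-0.003, 0, 0.0015, 0, 0, 0, 0.6]]]'

```text
time_s: 5.7
ee_pos: [0.5743, 0.3, 0.0368]
eef_rot: [-3.139, 0.485, 3.013]
force: [-28.3, 2.8, 11.4]
grip_width: 0.0399
grip_force: 35.0
```

Scaled: -1.8 mm / 600 = -0.003, -0.9 mm / 600 = -0.0015.

>>> arm_command --plan '[[[-0.0015, 0, 0.0008, 0, 0, 0, 0.6], [-0.003, 0, 0.0015, 0, 0, 0, 0.6], [-0.003, 0, 0.0015, 0, 0, 0, 0.6]]]'

```text
time_s: 6.0
ee_pos: [0.5761, 0.3002, 0.0369]
eef_rot: [-3.14, 0.485, 3.013]
force: [-30.4, 6.7, 11.9]
grip_width: 0.0396
grip_force: 35.0
```

The row is tight: the force rose to 28 N at the expected home, after which the pads slipped on the chock. I'll relieve, open and retreat.

Scaled: 0.7 mm / 600 = 0.0012, -0.4 mm / 600 = -0.0007.

>>> arm_command --plan '[[[0.0012, 0, -0.0007, 0, 0, 0, 0.6], [0.0012, 0, -0.0007, 0, 0, 0, 0.2], [0.0012, 0, -0.0007, 0, 0, 0, -0.2], [0.0012, 0, -0.0007, 0, 0, 0, -0.3], [0.0012, 0, -0.0007, 0, 0, 0, -0.3]]]'

```text
time_s: 6.5
ee_pos: [0.5779, 0.2992, 0.0376]
eef_rot: [-3.141, 0.488, 3.012]
force: [0.3, 0.0, 0.4]
grip_width: 0.0594
grip_force: 0.0
```

Scaled: -180 mm / 600 = -0.3, -140 mm / 600 = -0.2333.

>>> arm_command --plan '[[[0, 0, -0.0167, 0, 0, 0, -0.3], [0, 0, -0.05, 0, 0, 0, -0.3], [0.0083, 0, -0.1, 0, 0, 0, -0.3], [0.0083, 0, -0.1667, 0, 0, 0, -0.3], [0.0083, 0, -0.2333, 0, 0, 0, -0.3], [0.0083, 0, -0.3, 0, 0, 0, -0.3], [0.0083, 0, -0.3, 0, 0, 0, -0.3]]]'

```text
time_s: 7.2
ee_pos: [0.4892, 0.3123, 0.1998]
eef_rot: [3.136, 0.493, 3.011]
force: [0.2, -0.0, -0.3]
grip_width: 0.0609
grip_force: 0.0
```

```bash
python3 - <<'E'
from m import *
o=ctrl.get_obs();print(o['force'],o['grip_width'],o['ee_pos'],o['eef_rot'],o['qpos'])
S=np.load('side.npz')
n=onz('top',324.0,249.2,.006);e=onz('top',380.2,286.6,.014);a=e-n;a[2]=0;a/=np.linalg.norm(a)
# rod axis from handle top centroid & nose
h=np.array([.4458,-.2895,.009]);d=n-h;print('yaw rod',np.degrees(np.arctan2(d[1],d[0])),np.linalg.norm(d[:2]), 'expect 174')
y=d.copy();y[2]=0;y/=np.linalg.norm(y);o_=h+y*.035;print('origin',o_,'grip',o_-y*.054)
E
```

```text
[ 0.2159 -0.014  -0.2542] 0.060920462709101626 [0.4892 0.3123 0.1998] [3.1361 0.4934 3.0107] [ 0.6478  0.2303  1.7422 -0.4518  0.8524 -0.5475]
yaw rod 69.67915860131242 0.17047094265358712 expect 174
origin [ 0.458  -0.2567  0.009 ] grip [ 0.4392 -0.3073  0.009 ]
```

```bash
cat >> m.py <<'E'
from scipy.spatial.transform import Slerp
def vert(ang,pitch=0): # tool y at world angle ang, x=ang+90deg; pitch>0 raises tool x direction
    c,s=np.cos(ang),np.sin(ang); y=np.array([c,s,0]);x=np.array([-s,c,0]);z=np.array([0,0,-1.])
    return R.from_rotvec(y*pitch)*R.from_matrix(np.c_[x,y,z])
def path(pts,rot,n,clos):
    o=ctrl.get_obs(); R0=R.from_euler('xyz',o['eef_rot']); sl=Slerp([0,1],R.concatenate([R0,rot]))
    P=np.vstack([o['ee_pos'],pts]); L=np.r_[0,np.cumsum(np.linalg.norm(np.diff(P,axis=0),axis=1))];L/=L[-1]
    for k in range(1,n+1):
        f=k/n; p=np.array([np.interp(f,L,P[:,i]) for i in range(3)])
        print(np.r_[np.round(R0.inv().apply(p-o['ee_pos'])*1000,1),np.round((R0.inv()*sl(f)).as_rotvec(),3),clos].tolist(),end=',\n')
E
python3 - <<'E'
from m import *
T=np.load('top.npz')
print('psu',W('top',340,205,T['d']),W('top',330,195,T['d']),W('top',375,140,T['d']))
path([[.42,.2,.21],[.43,0,.2]],vert(np.radians(30)),9,-.3)
E
```

```text
psu [ 0.624  -0.1387  0.0926] [ 0.635  -0.1008  0.1135] [ 0.9151 -0.184   0.1182]
[11.9, -33.6, -9.8, 0.026, 0.051, 0.1, -0.3],
[23.9, -67.2, -19.7, 0.051, 0.101, 0.2, -0.3],
[35.8, -100.8, -29.5, 0.077, 0.152, 0.299, -0.3],
[40.6, -135.5, -33.3, 0.103, 0.203, 0.399, -0.3],
[35.7, -171.9, -28.7, 0.128, 0.253, 0.499, -0.3],
[30.7, -208.2, -24.1, 0.154, 0.304, 0.599, -0.3],
[25.7, -244.6, -19.6, 0.18, 0.354, 0.699, -0.3],
[20.7, -281.0, -15.0, 0.205, 0.405, 0.799, -0.3],
[15.7, -317.3, -10.4, 0.231, 0.456, 0.898, -0.3],
```

Scaled: -317 mm / 600 = -0.5283, -281 mm / 600 = -0.4683, 0.898 rad / 6.2832 = 0.1429.

>>> arm_command --plan '[[[0.02, -0.0567, -0.0167, 0.0041, 0.0081, 0.0159, -0.3], [0.04, -0.1117, -0.0333, 0.0081, 0.0161, 0.0318, -0.3], [0.06, -0.1683, -0.05, 0.0123, 0.0242, 0.0476, -0.3], [0.0683, -0.225, -0.055, 0.0164, 0.0323, 0.0635, -0.3], [0.06, -0.2867, -0.0483, 0.0204, 0.0403, 0.0794, -0.3], [0.0517, -0.3467, -0.04, 0.0245, 0.0484, 0.0953, -0.3], [0.0433, -0.4083, -0.0333, 0.0286, 0.0563, 0.1112, -0.3], [0.035, -0.4683, -0.025, 0.0326, 0.0645, 0.1272, -0.3], [0.0267, -0.5283, -0.0167, 0.0368, 0.0726, 0.1429, -0.3], [0.0267, -0.5283, -0.0167, 0.0368, 0.0726, 0.1429, -0.3]]]'

```text
time_s: 8.2
ee_pos: [0.4301, -0.0047, 0.1951]
eef_rot: [-3.132, -0.001, 2.085]
force: [0.3, 0.4, -0.9]
grip_width: 0.0615
grip_force: 0.0
```

```bash
python3 - <<'E'
from m import *
path([[.439,-.307,.12]],vert(np.radians(-20.3)),9,-.3)
E
```

```text
[-29.7, -15.6, 8.5, -0.001, 0.0, 0.096, -0.3],
[-59.5, -31.1, 17.0, -0.002, 0.001, 0.193, -0.3],
[-89.2, -46.7, 25.4, -0.003, 0.001, 0.289, -0.3],
[-119.0, -62.3, 33.9, -0.004, 0.002, 0.386, -0.3],
[-148.7, -77.8, 42.4, -0.005, 0.002, 0.482, -0.3],
[-178.4, -93.4, 50.9, -0.006, 0.002, 0.579, -0.3],
[-208.2, -109.0, 59.4, -0.007, 0.003, 0.675, -0.3],
[-237.9, -124.6, 67.8, -0.008, 0.003, 0.772, -0.3],
[-267.6, -140.1, 76.3, -0.009, 0.004, 0.868, -0.3],
```

Scaled: -268 mm / 600 = -0.4467, -208 mm / 600 = -0.3467, 0.868 rad / 6.2832 = 0.1381.

>>> arm_command --plan '[[[-0.05, -0.0267, 0.0133, 0, 0, 0.0153, -0.3], [-0.1, -0.0517, 0.0283, -0.0003, 0, 0.0307, -0.3], [-0.1483, -0.0783, 0.0417, -0.0005, 0, 0.046, -0.3], [-0.1983, -0.1033, 0.0567, -0.0006, 0, 0.0614, -0.3], [-0.2483, -0.13, 0.07, -0.0008, 0, 0.0767, -0.3], [-0.2967, -0.155, 0.085, -0.001, 0.0003, 0.0922, -0.3], [-0.3467, -0.1817, 0.0983, -0.0011, 0.0005, 0.1074, -0.3], [-0.3967, -0.2083, 0.1133, -0.0013, 0.0005, 0.1229, -0.3], [-0.4467, -0.2333, 0.1267, -0.0014, 0.0006, 0.1381, -0.3], [-0.4467, -0.2333, 0.1267, -0.0014, 0.0006, 0.1381, -0.3], [-0.4467, -0.2333, 0.1267, -0.0014, 0.0006, 0.1381, -0.3]]]'

```text
time_s: 9.3
ee_pos: [0.4416, -0.3032, 0.1205]
eef_rot: [3.141, -0.0, 1.226]
force: [-0.4, 0.3, -0.3]
grip_width: 0.061
grip_force: 0.0
```

```bash
python3 - <<'E'
from m import *
o=ctrl.get_obs();print(o['qpos'])
a,da=shot('side');b,db=shot('top')
A=cv2.resize(a[200:280,180:280],(500,400),interpolation=cv2.INTER_CUBIC)
B=cv2.resize(b[240:300,310:400],(290,193),interpolation=cv2.INTER_CUBIC); B=np.vstack([B,cv2.resize(b[130:220,170:260],(290,207))])
cv2.imwrite('pics/p7.png',np.hstack([A,B]))
print('grip',rel(np.array([.4392,-.3073,.0205]),vert(np.radians(-20.3))))
# chock top from side depth
hsv=cv2.cvtColor(a,cv2.COLOR_BGR2HSV);m=cv2.inRange(hsv,(15,170,100),(28,255,255)); m[:220]=0;m[275:]=0;m[:,:200]=0;m[:,250:]=0
v,u=np.nonzero(m);P=np.array([W('side',x,y,da) for x,y in zip(u,v)]);Q=R.from_euler('z',-RK[2]).apply(P-[RK[0],RK[1],0])*1000
q=Q[(Q[:,2]>46)&(Q[:,2]<60)];print('chock top (rack) expect -135..-81.5, +-20',len(q),np.percentile(q,[2,98],axis=0),q.mean(0))
E
```

```text
[-0.6702  0.3775  1.6739  0.0007  1.0895 -0.3258]
grip [ -5.472  -1.118 100.651   0.002  -0.      0.011]
chock top (rack) expect -135..-81.5, +-20 189 [[-137.9258  -18.0979   46.6534]
 [ -84.5533   20.1331   53.3951]] [-111.6259    2.3357   50.5513]
```

View pics/p7.png

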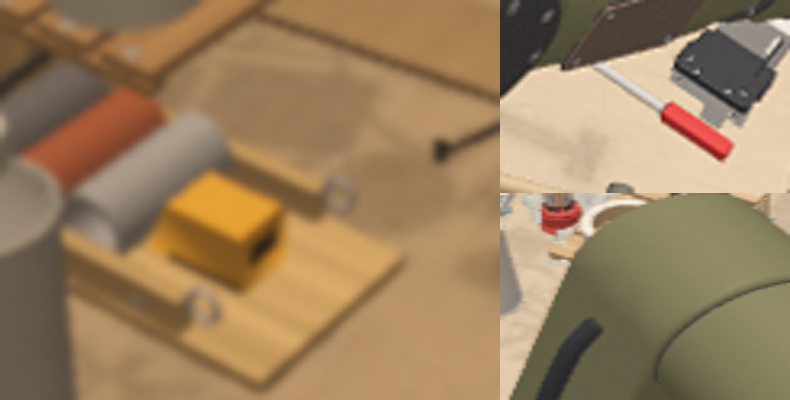

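The side crop shows the chock at crop (225,225), against the closed row. The top crop shows the rod handle at crop (697,130), still free. Now I'll grasp it.

Scaled: 100.5 mm / 600 = 0.1675, -1.1 mm / 600 = -0.0018, 0.01 rad / 6.2832 = 0.0016.

>>> arm_command --plan '[[[-0.0033, -0.0008, 0.05, 0, 0, 0.0016, -0.3], [-0.0092, -0.0018, 0.1083, 0, 0, 0.0016, -0.3], [-0.0092, -0.0018, 0.15, 0, 0, 0.0016, -0.3], [-0.0092, -0.0018, 0.1667, 0, 0, 0.0016, -0.3], [-0.0092, -0.0018, 0.1675, 0, 0, 0.0016, -0.3], [-0.0092, -0.0018, 0.1675, 0, 0, 0.0016, 0.4], [-0.0092, -0.0018, 0.1675, 0, 0, 0.0016, 1], [-0.0092, -0.0018, 0.1675, 0, 0, 0.0016, 1], [-0.0092, -0.0018, 0.1675, 0, 0, 0.0016, 1], [-0.0092, -0.0018, 0.1675, 0, 0, 0.0016, 1]]]' --squeeze 40

```text
time_s: 10.4
ee_pos: [0.4391, -0.3084, 0.0208]
eef_rot: [3.14, -0.0, 1.215]
force: [-0.2, 0.2, -0.5]
grip_width: 0.0246
grip_force: 0.0
```

Scaled: -70 mm / 600 = -0.1167, -40 mm / 600 = -0.0667.

>>> arm_command --plan '[[[0, 0, -0.025, 0, 0, 0, 1], [0, 0, -0.0667, 0, 0, 0, 1], [0, 0, -0.1167, 0, 0, 0, 1], [0, 0, -0.1167, 0, 0, 0, 1]]]'

```text
time_s: 10.8
ee_pos: [0.4403, -0.3095, 0.0951]
eef_rot: [3.134, 0.002, 1.215]
force: [-0.2, -0.3, -0.9]
grip_width: 0.0176
grip_force: 39.9
```

```bash
python3 - <<'E'
from m import *
o=ctrl.get_obs();print(o['ee_pos'],o['qpos'],o['moment'])
e=tf(RK,(-144,-61,38));print('eye',e)
tgt=tf(RK,(-144,-61-30-193,120));print(tgt)
path([[.45,-.15,.12],tgt],vert(RK[2],.021),10,1)
E
```

```text
[ 0.4403 -0.3095  0.0951] [-0.681   0.4133  1.6909  0.0007  1.0295 -0.3259] [-0.157   0.1027 -0.0582]
eye [0.5375 0.2429 0.038 ]
[0.5087 0.0218 0.12  ]
[32.4, -9.8, -5.4, 0.001, 0.002, -0.023, 1.0],
[64.9, -19.6, -10.8, 0.002, 0.005, -0.045, 1.0],
[97.3, -29.4, -16.3, 0.003, 0.007, -0.068, 1.0],
[129.8, -39.2, -21.7, 0.004, 0.009, -0.09, 1.0],
[162.7, -46.5, -25.6, 0.005, 0.012, -0.113, 1.0],
[197.1, -47.4, -25.6, 0.006, 0.014, -0.135, 1.0],
[231.4, -48.3, -25.7, 0.007, 0.017, -0.158, 1.0],
[265.7, -49.2, -25.8, 0.008, 0.019, -0.181, 1.0],
[300.0, -50.1, -25.9, 0.009, 0.021, -0.203, 1.0],
[334.3, -51.0, -25.9, 0.01, 0.024, -0.226, 1.0],
```

Scaled: 334 mm / 600 = 0.5567, 300 mm / 600 = 0.5, 0.021 rad / 6.2832 = 0.0033.

>>> arm_command --plan '[[[0.0533, -0.0167, -0.0083, 0, 0.0003, -0.0037, 1], [0.1083, -0.0333, -0.0183, 0.0003, 0.0008, -0.0072, 1], [0.1617, -0.0483, -0.0267, 0.0005, 0.0011, -0.0108, 1], [0.2167, -0.065, -0.0367, 0.0006, 0.0014, -0.0143, 1], [0.2717, -0.0767, -0.0433, 0.0008, 0.0019, -0.018, 1], [0.3283, -0.0783, -0.0433, 0.001, 0.0022, -0.0215, 1], [0.385, -0.08, -0.0433, 0.0011, 0.0027, -0.0251, 1], [0.4433, -0.0817, -0.0433, 0.0013, 0.003, -0.0288, 1], [0.5, -0.0833, -0.0433, 0.0014, 0.0033, -0.0323, 1], [0.5567, -0.085, -0.0433, 0.0016, 0.0038, -0.036, 1], [0.5567, -0.085, -0.0433, 0.0016, 0.0038, -0.036, 1]]]'

```text
time_s: 11.9
ee_pos: [0.5077, 0.0254, 0.1165]
eef_rot: [-3.136, -0.025, 1.445]
force: [-0.4, -1.2, -0.9]
grip_width: 0.0173
grip_force: 39.9
```

```bash
python3 - <<'E'
from m import *
o=ctrl.get_obs();print(o['ee_pos'],o['eef_rot'],o['qpos'],o['grip_width'])
a,da=shot('side');b,db=shot('top')
# predicted rod pixel positions
r=R.from_euler('xyz',o['eef_rot'])
for L in (-16,54,193):
    P=o['ee_pos']+r.apply([L/1000,0,.0115]);print(L,P,'side',np.round(px('side',P),1),'top',np.round(px('top',P),1))
A=cv2.resize(a[170:270,220:340],(480,400),interpolation=cv2.INTER_CUBIC)
B=cv2.resize(b[140:240,190:270],(320,400),interpolation=cv2.INTER_CUBIC)
cv2.imwrite('pics/p8.png',np.hstack([A,B]))
E
```

```text
[0.5077 0.0254 0.1165] [-3.1359 -0.0251  1.4452] [-0.0347  0.3289  1.7526  0.0292  1.0637  0.0766] 0.017257713905522526
-16 [0.5057 0.0098 0.1046] side [290.2 185.7] top [283.2 218.4]
54 [0.5145 0.0793 0.1064] side [278.9 194.3] top [262.8 209.4]
193 [0.5319 0.2171 0.1099] side [253.2 213.8] top [223.5 192.1]
```

View pics/p8.png

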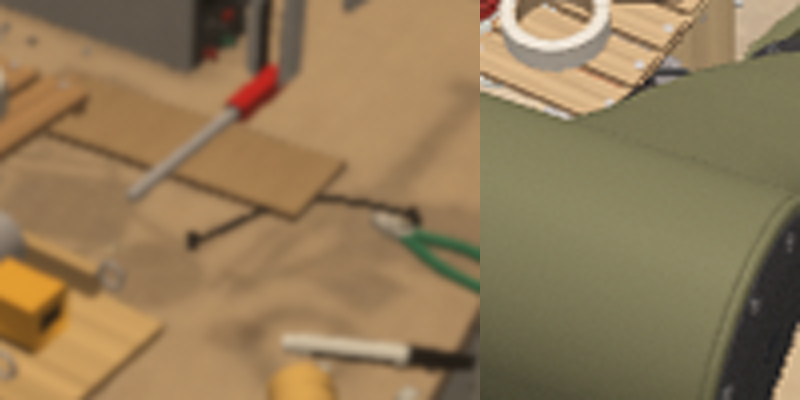

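The side crop shows the nose at (253,218) and the joint at (279,197.5). Those are 3–4 px lower than planned, so the handle sits about 9 mm low in the fingers because I lifted before they had closed. I'll go back, set it down and regrip.

```bash
python3 - <<'E'
from m import *
path([[.45,-.15,.11],[.4395,-.3095,.06]],vert(np.radians(-20.3),0.01),10,1)
E
```

```text
[-34.3, -6.6, 0.4, -0.001, -0.001, 0.023, 1.0],
[-68.7, -13.2, 0.8, -0.002, -0.003, 0.045, 1.0],
[-103.0, -19.8, 1.3, -0.003, -0.004, 0.068, 1.0],
[-137.3, -26.4, 1.7, -0.004, -0.005, 0.09, 1.0],
[-171.7, -33.0, 2.1, -0.005, -0.007, 0.113, 1.0],
[-205.4, -32.7, 9.8, -0.006, -0.008, 0.136, 1.0],
[-238.9, -30.6, 19.4, -0.007, -0.01, 0.158, 1.0],
[-272.5, -28.4, 29.0, -0.008, -0.011, 0.181, 1.0],
[-306.0, -26.3, 38.6, -0.009, -0.012, 0.203, 1.0],
[-339.6, -24.1, 48.2, -0.01, -0.014, 0.226, 1.0],
```

Scaled: -340 mm / 600 = -0.5667, -306 mm / 600 = -0.51, 0.226 rad / 6.2832 = 0.036.

>>> arm_command --plan '[[[-0.0567, -0.0117, 0, 0, 0, 0.0037, 1], [-0.115, -0.0217, 0.0017, -0.0003, -0.0005, 0.0072, 1], [-0.1717, -0.0333, 0.0017, -0.0005, -0.0006, 0.0108, 1], [-0.2283, -0.0433, 0.0033, -0.0006, -0.0008, 0.0143, 1], [-0.2867, -0.055, 0.0033, -0.0008, -0.0011, 0.018, 1], [-0.3417, -0.055, 0.0167, -0.001, -0.0013, 0.0216, 1], [-0.3983, -0.0517, 0.0317, -0.0011, -0.0016, 0.0251, 1], [-0.455, -0.0467, 0.0483, -0.0013, -0.0018, 0.0288, 1], [-0.51, -0.0433, 0.0633, -0.0014, -0.0019, 0.0323, 1], [-0.5667, -0.04, 0.08, -0.0016, -0.0022, 0.036, 1], [-0.5667, -0.04, 0.08, -0.0016, -0.0022, 0.036, 1]]]'

```text
time_s: 13.1
ee_pos: [0.4375, -0.3136, 0.059]
eef_rot: [-3.141, -0.01, 1.21]
force: [0.1, 0.7, -1.0]
grip_width: 0.0173
grip_force: 39.9
```

Scaled: 29 mm / 600 = 0.0483, 28 mm / 600 = 0.0467.

>>> arm_command --plan '[[[0, 0, 0.0167, 0, 0, 0, 1], [0, 0, 0.03, 0, 0, 0, 1], [0, 0, 0.0383, 0, 0, 0, 1], [0, 0, 0.0433, 0, 0, 0, 1], [0, 0, 0.0467, 0, 0, 0, 1], [0, 0, 0.0483, 0, 0, 0, 1], [0, 0, 0.0483, 0, 0, 0, 1]]]'

```text
time_s: 13.8
ee_pos: [0.4397, -0.3098, 0.0313]
eef_rot: [3.141, -0.01, 1.216]
force: [0.4, 0.3, -0.4]
grip_width: 0.0176
grip_force: 39.9
```

Scaled: 10.5 mm / 600 = 0.0175, 5 mm / 600 = 0.0083, -0.01 rad / 6.2832 = -0.0016.

>>> arm_command --plan '[[[0, 0, 0, 0, 0, 0, 0.3], [0, 0, 0, 0, 0, 0, 0.2], [0, 0, 0, 0, 0, 0, 0.2], [0, 0, 0.0083, 0, -0.0016, 0, 0.2], [0, 0, 0.0175, 0, -0.0016, 0, 0.2], [0, 0, 0.0175, 0, -0.0016, 0, 0.2], [0, 0, 0.0175, 0, -0.0016, 0, 1], [0, 0, 0.0175, 0, -0.0016, 0, 1], [0, 0, 0.0175, 0, -0.0016, 0, 1], [0, 0, 0.0175, 0, -0.0016, 0, 1], [0, 0, 0.0175, 0, -0.0016, 0, 1], [0, 0, 0.0175, 0, -0.0016, 0, 1]]]' --squeeze 40

```text
time_s: 15.0
ee_pos: [0.4397, -0.3099, 0.0209]
eef_rot: [3.141, 0.0, 1.215]
force: [0.5, -0.4, 1.3]
grip_width: 0.0174
grip_force: 40.0
```

>>> arm_command --plan '[[[0, 0, 0, 0, 0, 0, 1], [0, 0, 0, 0, 0, 0, 1], [0, 0, 0, 0, 0, 0, 1]]]'

```text
time_s: 15.3
ee_pos: [0.4397, -0.3098, 0.0209]
eef_rot: [3.141, -0.0, 1.215]
force: [0.2, -1.4, 0.9]
grip_width: 0.0176
grip_force: 40.0
```

```bash
python3 - <<'E'
from m import *
o=ctrl.get_obs();print(o['ee_pos'],o['eef_rot'],o['grip_force'])
tgt=tf(RK,(-144,-61-30-193,120))
path([[.44,-.30,.09],[.45,-.15,.12],tgt],vert(RK[2],.021),10,1)
E
```

```text
[ 0.4397 -0.3098  0.0209] [ 3.1409 -0.      1.2152] 39.9839061498642
[5.4, -1.8, -40.1, 0.0, 0.002, -0.023, 1.0],
[19.8, -6.2, -71.3, 0.001, 0.004, -0.045, 1.0],
[57.8, -17.5, -79.2, 0.001, 0.006, -0.068, 1.0],
[95.9, -28.8, -87.2, 0.001, 0.008, -0.09, 1.0],
[133.9, -40.1, -95.1, 0.002, 0.01, -0.113, 1.0],
[173.1, -46.4, -99.2, 0.002, 0.013, -0.136, 1.0],
[213.6, -47.5, -99.2, 0.002, 0.015, -0.158, 1.0],
[254.0, -48.6, -99.2, 0.002, 0.017, -0.181, 1.0],
[294.5, -49.6, -99.2, 0.003, 0.019, -0.203, 1.0],
[334.9, -50.7, -99.2, 0.003, 0.021, -0.226, 1.0],
```

Scaled: 335 mm / 600 = 0.5583, 254 mm / 600 = 0.4233, -0.226 rad / 6.2832 = -0.036.

>>> arm_command --plan '[[[0, 0, -0.0333, 0, 0, 0, 1], [0.0083, -0.0033, -0.0833, 0, 0.0003, -0.0032, 1], [0.0333, -0.01, -0.1183, 0.0002, 0.0006, -0.0072, 1], [0.0967, -0.03, -0.1317, 0.0002, 0.001, -0.0108, 1], [0.16, -0.0483, -0.145, 0.0002, 0.0013, -0.0143, 1], [0.2233, -0.0667, -0.1583, 0.0003, 0.0016, -0.018, 1], [0.2883, -0.0767, -0.165, 0.0003, 0.0021, -0.0216, 1], [0.3567, -0.0792, -0.165, 0.0003, 0.0024, -0.0251, 1], [0.4233, -0.081, -0.165, 0.0003, 0.0027, -0.0288, 1], [0.4917, -0.0827, -0.165, 0.0005, 0.003, -0.0323, 1], [0.5583, -0.0845, -0.165, 0.0005, 0.0033, -0.036, 1], [0.5583, -0.0845, -0.165, 0.0005, 0.0033, -0.036, 1]]]'

```text
time_s: 16.5
ee_pos: [0.5092, 0.0254, 0.1196]
eef_rot: [-3.141, -0.022, 1.446]
force: [0.4, 0.1, -0.7]
grip_width: 0.0175
grip_force: 40.0
```

```bash
python3 - <<'E'
from m import *
o=ctrl.get_obs();print(o['ee_pos'],o['eef_rot'],o['grip_width'])
# lower so that the axis is at eye height, tip 25 mm short of the right eye
g=tf(RK,(-144,-61-25-193,38+11.5)); print('target',g,rel(g,vert(RK[2],.021)))
E
```

```text
[0.5092 0.0254 0.1196] [-3.1412 -0.0216  1.446 ] 0.01754536879519037
target [0.5093 0.0268 0.0495] [-0.14  -0.03  70.073 -0.    -0.001  0.005]
```

Scaled: 70 mm / 600 = 0.1167, 65 mm / 600 = 0.1083, 0.005 rad / 6.2832 = 0.0008.

>>> arm_command --plan '[[[0, 0, 0.0333, 0, 0, 0, 1], [0, 0, 0.075, 0, 0, 0.0008, 1], [0, 0, 0.1083, 0, 0, 0.0008, 1], [0, 0, 0.1167, 0, 0, 0.0008, 1], [0, 0, 0.1167, 0, 0, 0.0008, 1], [0, 0, 0.1167, 0, 0, 0.0008, 1]]]'

```text
time_s: 17.1
ee_pos: [0.5093, 0.0231, 0.0507]
eef_rot: [3.141, -0.021, 1.436]
force: [0.5, 0.4, -1.7]
grip_width: 0.0176
grip_force: 40.0
```

```bash
python3 - <<'E'
from m import *
o=ctrl.get_obs();print(o['ee_pos'],o['eef_rot'],o['force'])
a,da=shot('side');b,db=shot('top')
r=R.from_euler('xyz',o['eef_rot'])
for L in (54,193):
    P=o['ee_pos']+r.apply([L/1000,0,.0115]);print(L,P,'side',np.round(px('side',P),1),'top',np.round(px('top',P),1))
for e in((-144,-61,38),(-144,61,38)):print(e,px('side',tf(RK,e)),px('top',tf(RK,e)))
A=cv2.resize(a[200:280,210:290],(600,600),interpolation=cv2.INTER_CUBIC)
B=cv2.resize(b[150:240,200:230],(200,600),interpolation=cv2.INTER_CUBIC)
cv2.imwrite('pics/p9.png',np.hstack([A,B]))
E
```

```text
[0.5093 0.0231 0.0507] [ 3.1407 -0.0212  1.436 ] [ 0.4613  0.4309 -1.6561]
54 [0.5166 0.0768 0.0404] side [277.8 211.4] top [263.5 221.2]
193 [0.5353 0.2146 0.0433] side [252.5 231.7] top [225.8 204.1]
(-144, -61, 38) (np.float64(247.2854831129621), np.float64(238.07412685614867)) (np.float64(218.18380563630433), np.float64(202.08203051149377))
(-144, 61, 38) (np.float64(220.68092520073102), np.float64(260.6524522853226)) (np.float64(186.886049510854), np.float64(188.4502132545785))
```

View pics/p9.png

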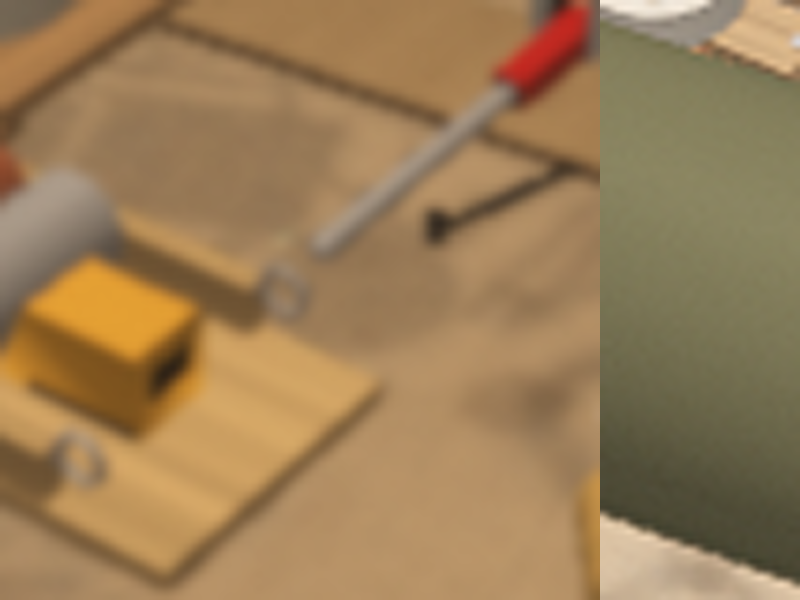

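The picture shows the nose at side (251.6,232.6), the right eye at (247.8,238.5) and the left eye at (220,261). The rod is aimed about 7 mm too high or towards +x. I've now used up the picture views, so I'll measure by code from here. Low-saturation steel gives the ring centres and the rod line.

```bash
cat > eye.py <<'E'
from m import *
def sat(im): 
    im=cv2.resize(im,None,fx=8,fy=8,interpolation=cv2.INTER_CUBIC); return cv2.cvtColor(im,cv2.COLOR_BGR2HSV)[...,1].astype(float)
def up2(u): return (np.asarray(u)+.5)/8-.5
def ring(s,c,w=5):
    x0,y0=[int((q+.5)*8) for q in c]; k=8*w; a=s[y0-k:y0+k,x0-k:x0+k]; bg=np.percentile(a,60)
    wt=np.clip(bg-20-a,0,None); yy,xx=np.mgrid[-k:k,-k:k]; return up2([x0+(wt*xx).sum()/wt.sum(),y0+(wt*yy).sum()/wt.sum()]),wt.sum()/1e3
def rodline(s,p,q):  # refine points along p->q by perpendicular low-saturation centroid
    d=(q-p)/np.linalg.norm(q-p);n=np.array([-d[1],d[0]]);out=[]
    for f in np.linspace(.08,.92,20):
        c=p+f*(q-p);t=np.arange(-4,4.01,.125);S=[s[int((c[1]+k*n[1]+.5)*8),int((c[0]+k*n[0]+.5)*8)] for k in t]
        S=np.array(S);w=np.clip(np.percentile(S,70)-15-S,0,None)
        if w.sum()>0: out.append(c+n*(w*t).sum()/w.sum())
    return np.array(out)
E
python3 - <<'E'
from eye import *
s0=sat(cv2.imread('pics/s0.png'));S=np.load('side.npz');s1=sat(S['p'])
R0,L0=(248,238.5),(220,261)
for s in(s0,s1): print('eyes',*[ring(s,c,w) for c in(R0,L0) for w in(4,5)])
pts=rodline(s1,np.array([276.9,211.8]),np.array([251.6,232.6]))
vx,vy,x0,y0=cv2.fitLine(pts.astype(np.float32),cv2.DIST_HUBER,0,.01,.01).ravel();print('line',vx,vy,x0,y0,vy/vx)
n=np.array([-vy,vx]);n*=np.sign(n[1])
for c in(ring(s0,R0,5)[0],ring(s0,L0,5)[0],ring(s1,R0,5)[0],ring(s1,L0,5)[0]):print('eye below line px',n@(c-[x0,y0]),'n',n)
print('scatter',np.std((pts-[x0,y0])@n))
o=ctrl.get_obs();r=R.from_euler('xyz',o['eef_rot'])
for L in(70,180):
    P=o['ee_pos']+r.apply([L/1000,0,.0119]);print('model rod below line',n@(np.array(px('side',P))-[x0,y0]))
for e in((-144,-61,38),(-144,61,38)):
    P=tf(RK,e);a=n@(np.array(px('side',P))-[x0,y0]);gx=n@(np.array(px('side',tf(RK,np.add(e,(1,0,0)))))-[x0,y0])-a;gz=n@(np.array(px('side',P+[0,0,.001]))-[x0,y0])-a
    print('model eye',a,'px per mm x',gx,'z',gz)
# depth cue: rod surface and eye
d=S['d'];pp=[W('side',a,b,d) for a,b in pts];Q=R.from_euler('z',-RK[2]).apply(np.array(pp)-[RK[0],RK[1],0])*1000;print(Q[::3])
E
```

```text
eyes (array([247.6182, 235.9629]), np.float64(0.128)) (array([247.6136, 238.0287]), np.float64(7.585)) (array([219.5872, 260.5943]), np.float64(2.378)) (array([219.6677, 260.5087]), np.float64(17.041))
eyes (array([247.3689, 236.0938]), np.float64(0.164)) (array([247.8436, 237.7914]), np.float64(5.271)) (array([219.4989, 260.5699]), np.float64(2.62)) (array([219.6517, 260.4828]), np.float64(17.727))
line 0.7638873 -0.6453497 264.34357 222.31381 -0.8448232
eye below line px 1.2077159901313443 n [0.6453 0.7639]
eye below line px 0.3450327100612647 n [0.6453 0.7639]
eye below line px 1.1748548808472776 n [0.6453 0.7639]
eye below line px 0.31493348035546376 n [0.6453 0.7639]
scatter 0.08922335015155052
model rod below line 0.2685354041029191
model rod below line -0.3410453534084441
model eye 1.0306750161111964 px per mm x -0.27247478607677067 z -0.20920039819587188
model eye 1.1087277829869642 px per mm x -0.29438636956728814 z -0.22597405104786006
[[-141.2827 -213.9906   39.5774]
 [-145.2429 -188.9509   43.7876]
 [-145.0535 -169.9053   44.1798]
 [-108.1804 -207.4168   -2.8966]
 [-141.9839 -138.2833   39.7611]
 [-143.9402 -116.7333   43.5417]
 [-145.1995  -98.4056   43.951 ]]
```

```bash
cat > edge.py <<'E'
from m import *
from scipy.optimize import least_squares
from scipy.ndimage import map_coordinates
I={'top':cv2.imread('pics/t0.png'),'side':cv2.imread('pics/s0.png')}
E={'top':[((-188,62,12),(-188,-62,12)),((-188,-67,12),(60,-67,12)),((-122,62,185),(-122,-62,185)),((-122,-67,185),(80,-67,185)),((-122,-62,175),(-122,-20,175))],
 'side':[((-188,62,12),(-188,-62,12)),((-188,67,12),(-70,67,12)),((-188,-67,12),(-140,-67,12)),((-122,62,185),(-122,-62,185)),((-122,67,185),(80,67,185)),((-131,55,38),(-75,55,38)),((-131,-55,38),(-110,-55,38))]}
G={k:cv2.GaussianBlur(v,(0,0),.6).astype(float) for k,v in I.items()}
def match(p,off,rng):
    out=[]
    for cam in E:
        for ei,(a,b) in enumerate(E[cam]):
            a,b=np.array(a,float),np.array(b,float)
            for f in np.linspace(.05,.95,25):
                P=a+f*(b-a);u=np.array(px(cam,tf(p,P)))+off[cam];v=np.array(px(cam,tf(p,P+(b-a)*.02)))+off[cam]
                d=(v-u)/np.linalg.norm(v-u);n=np.array([-d[1],d[0]]);t=np.arange(-rng,rng+.01,.1)
                xy=u[:,None]+n[:,None]*t;pr=np.array([map_coordinates(G[cam][...,c],[xy[1],xy[0]],order=1) for c in range(3)])
                g=np.abs(np.gradient(pr,axis=1)).sum(0);k=g.argmax()
                if 3<k<len(t)-4 and g[k]>1.5: out.append((cam,P,u+n*t[k],n,ei))
    return out
def run(p,offs):
    off={'top':np.zeros(2),'side':np.zeros(2)}
    for rng in(2.5,2,1.5,1.2,1.2):
        m=match(p,off,rng)
        def f(q):
            o={'top':q[3:5],'side':q[5:7]}
            return np.r_[[n@(np.array(px(c,tf(q[:3],P)))+o[c]-w) for c,P,w,n,_ in m],q[3:]*offs]
        r=least_squares(f,np.r_[p,off['top'],off['side']],loss='soft_l1',f_scale=.3);p=r.x[:3];off={'top':r.x[3:5],'side':r.x[5:7]}
    res=f(r.x)[:len(m)]
    print('p',p,np.degrees(p[2]),off,len(m),'rms',np.sqrt(np.median(res**2)))
    for cam in E:print(cam,[(i,round(float(np.median([e for e,k in zip(res,m) if k[0]==cam and k[4]==i] or [9])),2)) for i in range(len(E[cam]))])
run(RK.copy(),1e3);run(RK.copy(),10);run(RK+[0,0,-.03],10)
E
python3 edge.py
```

```text
p [ 0.6866  0.2832 -0.1568] -8.981760930110935 {'top': array([-0.,  0.]), 'side': array([-0., -0.])} 217 rms 0.2930979794033504
top [(0, -0.28), (1, -0.16), (2, -0.29), (3, -0.2), (4, 9.0)]
side [(0, 0.52), (1, -0.21), (2, -0.01), (3, 0.31), (4, 0.09), (5, 0.19), (6, 0.19)]
p [ 0.688  0.283 -0.154] -8.82127933531664 {'top': array([0.0236, 0.7339]), 'side': array([-0.0374,  0.0588])} 220 rms 0.21156274361081917
top [(0, 0.03), (1, -0.37), (2, -0.12), (3, -0.28), (4, 9.0)]
side [(0, 0.19), (1, -0.24), (2, 0.11), (3, -0.01), (4, -0.0), (5, 0.01), (6, 0.3)]
p [ 0.688   0.2829 -0.1543] -8.840304552436228 {'top': array([0.0217, 0.7226]), 'side': array([-0.0361,  0.0455])} 218 rms 0.21681141656844075
top [(0, 0.02), (1, -0.39), (2, -0.09), (3, -0.25), (4, 9.0)]
side [(0, 0.1), (1, -0.24), (2, 0.11), (3, -0.02), (4, 0.03), (5, 0.02), (6, 0.31)]
```

The edge fit gives a rack yaw of −0.155, which agrees with the eyelet evidence. With that pose the chock sits at (−99.4, −0.5), exactly home. Next I'll realign the rod to the refined pose.

```bash
sed -i 's/^RK=.*/RK=np.array([.6875,.2830,-.155])/' m.py; python3 - <<'E'
from m import *
for e in((-144,-61,38),(-144,61,38)):print(e,tf(RK,e),px('side',tf(RK,e)))
for s in(-40,-20):
    g=tf(RK,(-144,-61+s-193,38+11.9)); print(s,g,rel(g,vert(RK[2],.021)))
E
```

```text
(-144, -61, 38) [0.5358 0.245  0.038 ] (np.float64(247.46717127095255), np.float64(238.62220752217695))
(-144, 61, 38) [0.5546 0.3655 0.038 ] (np.float64(219.94529431725834), np.float64(260.84036674000174))
-40 [0.4998 0.0148 0.0499] [-9.693 -8.306  0.715  0.001 -0.     0.02 ]
-20 [0.5029 0.0345 0.0499] [10.299 -7.899  1.141  0.001 -0.     0.02 ]
```

Scaled: 10 mm / 600 = 0.0167, -9 mm / 600 = -0.015, 0.02 rad / 6.2832 = 0.0032.

>>> arm_command --plan '[[[-0.0083, -0.0083, 0, 0, 0, 0.0016, 1], [-0.015, -0.0133, 0.0008, 0, 0, 0.0032, 1], [0, -0.0133, 0.0017, 0, 0, 0.0032, 1], [0.0167, -0.0133, 0.0017, 0, 0, 0.0032, 1], [0.0167, -0.0133, 0.0017, 0, 0, 0.0032, 1], [0.0167, -0.0133, 0.0017, 0, 0, 0.0032, 1]]]'

```text
time_s: 17.8
ee_pos: [0.5023, 0.0349, 0.049]
eef_rot: [-3.141, -0.021, 1.417]
force: [1.3, -0.5, -0.5]
grip_width: 0.0174
grip_force: 40.0
```

```bash
cat > chk.py <<'E'
from eye import *
o=ctrl.get_obs();print(o['ee_pos'],o['eef_rot'],o['force'])
a,d=shot('side');s=sat(a);r=R.from_euler('xyz',o['eef_rot'])
pj,pn=[np.array(px('side',o['ee_pos']+r.apply([L/1000,0,.0119]))) for L in(56,188)]
pts=rodline(s,pj,pn)
vx,vy,x0,y0=cv2.fitLine(pts.astype(np.float32),cv2.DIST_HUBER,0,.01,.01).ravel()
n=np.array([-vy,vx]);n*=np.sign(n[1]);print('scatter',np.std((pts-[x0,y0])@n))
for L in(70,180):print('model rod below line px',n@(np.array(px('side',o['ee_pos']+r.apply([L/1000,0,.0119])))-[x0,y0]))
for e,m in(((-144,-61,38),(247.8,238.5)),((-144,61,38),(220.0,260.9))):
    print('eye below line px: model',n@(np.array(px('side',tf(RK,e)))-[x0,y0]),'seen',n@(np.array(m)-[x0,y0]))
g=np.array([R.from_euler('z',-RK[2]).apply(o['ee_pos']+r.apply([L/1000,0,.0119])-[RK[0],RK[1],0])*1000 for L in(54,193)]);print('rod rack',g)
E
python3 chk.py
```

```text
[0.5023 0.0349 0.049 ] [-3.1409 -0.0211  1.4173] [ 1.2989 -0.5438 -0.5011]
scatter 0.07173434975671088
model rod below line px 0.2718317467701219
model rod below line px -0.27826225617528255
eye below line px: model 0.04515536216276139 seen 0.16059535650675372
eye below line px: model -0.10911207200761552 seen -0.028327024894334585
rod rack [[-144.7229 -219.4819   38.2452]
 [-144.9386  -80.513    41.1751]]
```

The rod line now passes through both eyes within 0.2 px, so I'll start the insertion.

Scaled: 36 mm / 600 = 0.06, 30 mm / 600 = 0.05.

>>> arm_command --plan '[[[0.01, 0, 0.0002, 0, 0, 0, 1], [0.02, 0, 0.0004, 0, 0, 0, 1], [0.03, 0, 0.0007, 0, 0, 0, 1], [0.04, 0, 0.0008, 0, 0, 0, 1], [0.05, 0, 0.001, 0, 0, 0, 1], [0.06, 0, 0.0013, 0, 0, 0, 1], [0.06, 0, 0.0013, 0, 0, 0, 1]]]'

```text
time_s: 18.55
ee_pos: [0.5079, 0.0707, 0.049]
eef_rot: [-3.141, -0.021, 1.417]
force: [0.3, 0.1, -1.0]
grip_width: 0.0177
grip_force: 40.0
```

```bash
python3 chk.py
```

```text
[0.5079 0.0707 0.049 ] [-3.141  -0.0212  1.417 ] [ 0.2879  0.0893 -1.0399]
scatter 0.062229226310060615
model rod below line px 0.2847750287439501
model rod below line px -0.2811850806614036
eye below line px: model 0.08958561642436358 seen 0.204892610913892
eye below line px: model -0.050649493780550614 seen 0.030133664018269002
rod rack [[-144.7483 -183.2854   38.1959]
 [-144.9119  -44.3167   41.1385]]
```

The nose went through the first eye with no contact force.

Scaled: 90 mm / 600 = 0.15, 80 mm / 600 = 0.1333.

>>> arm_command --plan '[[[0.0167, 0, 0.0003, 0, 0, 0, 1], [0.0333, 0, 0.0007, 0, 0, 0, 1], [0.05, 0, 0.001, 0, 0, 0, 1], [0.0667, 0, 0.0013, 0, 0, 0, 1], [0.0833, 0, 0.0017, 0, 0, 0, 1], [0.1, 0, 0.0022, 0, 0, 0, 1], [0.1167, 0, 0.0025, 0, 0, 0, 1], [0.1333, 0, 0.0028, 0, 0, 0, 1], [0.15, 0, 0.0032, 0, 0, 0, 1], [0.15, 0, 0.0032, 0, 0, 0, 1]]]'

```text
time_s: 19.6
ee_pos: [0.5218, 0.16, 0.049]
eef_rot: [-3.141, -0.021, 1.417]
force: [0.3, -0.6, -1.1]
grip_width: 0.0177
grip_force: 40.0
```

```bash
python3 chk.py
```

```text
[0.5218 0.16   0.049 ] [-3.1411 -0.0213  1.4174] [ 0.3237 -0.6046 -1.1444]
scatter 0.16828449488254757
model rod below line px 0.4635433574568806
model rod below line px -0.16512345739690737
eye below line px: model 0.3296360992421503 seen 0.4453306252107794
eye below line px: model 0.1485100671695978 seen 0.22929870430087362
rod rack [[-144.8339  -92.8229   38.223 ]
 [-145.0507   46.1456   41.1772]]
```

Scaled: 24 mm / 600 = 0.04, 20 mm / 600 = 0.0333.

>>> arm_command --plan '[[[0.0067, 0, 0.0002, 0, 0, 0, 1], [0.0133, 0, 0.0003, 0, 0, 0, 1], [0.02, 0, 0.0004, 0, 0, 0, 1], [0.0267, 0, 0.0005, 0, 0, 0, 1], [0.0333, 0, 0.0007, 0, 0, 0, 1], [0.04, 0, 0.0008, 0, 0, 0, 1], [0.04, 0, 0.0008, 0, 0, 0, 1]]]'

```text
time_s: 20.35
ee_pos: [0.5254, 0.1831, 0.049]
eef_rot: [-3.141, -0.021, 1.417]
force: [-0.1, -0.6, -1.5]
grip_width: 0.0178
grip_force: 40.0
```

Scaled: 3 mm / 600 = 0.005, 2 mm / 600 = 0.0033.

>>> arm_command --plan '[[[0.0017, 0, 0, 0, 0, 0, 1], [0.0033, 0, 0, 0, 0, 0, 1], [0.005, 0, 0, 0, 0, 0, 1], [0.005, 0, 0, 0, 0, 0, 1]]]'

```text
time_s: 20.75
ee_pos: [0.5258, 0.1854, 0.049]
eef_rot: [-3.141, -0.021, 1.416]
force: [0.3, -1.9, -1.9]
grip_width: 0.0175
grip_force: 40.0
```

>>> arm_command --plan '[[[0.0017, 0, 0, 0, 0, 0, 1], [0.0033, 0, 0, 0, 0, 0, 1], [0.0033, 0, 0, 0, 0, 0, 1]]]'

```text
time_s: 21.05
ee_pos: [0.5259, 0.1857, 0.0489]
eef_rot: [-3.14, -0.018, 1.416]
force: [-1.6, -15.9, 0.5]
grip_width: 0.0177
grip_force: 40.0
```

Scaled: 2 mm / 600 = 0.0033, 1 mm / 600 = 0.0017.

>>> arm_command --plan '[[[0.0017, 0, 0, 0, 0, 0, 1], [0.0033, 0, 0, 0, 0, 0, 1], [0.0033, 0, 0, 0, 0, 0, 1]]]'

```text
time_s: 21.35
ee_pos: [0.526, 0.186, 0.0488]
eef_rot: [-3.139, -0.015, 1.416]
force: [-2.8, -29.0, 4.5]
grip_width: 0.0177
grip_force: 40.0
```

Scaled: 2 mm / 600 = 0.0033, 1 mm / 600 = 0.0017.

>>> arm_command --plan '[[[0.0017, 0, 0, 0, 0, 0, 1], [0.0033, 0, 0, 0, 0, 0, 1], [0.0033, 0, 0, 0, 0, 0, 1]]]'

```text
time_s: 21.65
ee_pos: [0.5263, 0.1869, 0.0487]
eef_rot: [-3.139, -0.013, 1.416]
force: [-4.8, -38.5, 5.5]
grip_width: 0.0176
grip_force: 40.0
```

There is a firm stop at the expected place. I'll relieve the force and check the handle and nose by code before releasing.

Scaled: -4 mm / 600 = -0.0067, -2 mm / 600 = -0.0033.

>>> arm_command --plan '[[[-0.0033, 0, 0, 0, 0, 0, 1], [-0.0067, 0, 0, 0, 0, 0, 1], [-0.0067, 0, 0, 0, 0, 0, 1]]]'

```text
time_s: 21.95
ee_pos: [0.5261, 0.1864, 0.049]
eef_rot: [-3.141, -0.02, 1.416]
force: [0.3, -9.8, -1.1]
grip_width: 0.0177
grip_force: 40.0
```

```bash
python3 - <<'E'
from eye import *
o=ctrl.get_obs();print(o['force'],o['ee_pos'])
a,d=shot('side');h=cv2.cvtColor(a,cv2.COLOR_BGR2HSV)
g0=cv2.imread('pics/s0.png')
for y in range(-90,96,6):
    u,v=px('side',tf(RK,(-145,y,39)));u,v=int(round(u)),int(round(v));print(y,(u,v),a[v,u],h[v,u],'before',g0[v,u])
E
```

```text
[ 0.3137 -9.7853 -1.0648] [0.5261 0.1864 0.049 ]
-90 (254, 234) [ 27  36 154] [  2 210 154] before [ 88 123 154]
-84 (252, 235) [ 30  39 172] [  2 211 172] before [ 89 124 156]
-78 (251, 236) [ 34  42 166] [  2 203 166] before [ 90 125 156]
-72 (250, 237) [ 69  80 149] [  4 137 149] before [ 99 126 151]
-66 (249, 238) [ 97 110 131] [ 11  66 131] before [ 97 121 144]
-60 (248, 239) [103 118 132] [ 16  56 132] before [ 93 126 155]
-54 (246, 240) [115 131 146] [ 15  54 146] before [101 125 147]
-48 (245, 241) [111 128 143] [ 16  57 143] before [ 77 107 134]
-42 (244, 242) [108 125 141] [ 15  60 141] before [ 65 102 133]
-36 (242, 243) [120 137 153] [ 15  55 153] before [ 63 104 138]
-30 (241, 244) [116 134 150] [ 16  58 150] before [ 87 142 184]
-24 (240, 245) [113 131 148] [ 15  60 148] before [101 165 211]
-18 (239, 246) [111 128 144] [ 15  58 144] before [105 171 217]
-12 (237, 247) [120 138 154] [ 16  56 154] before [100 164 210]
-6 (236, 248) [117 135 150] [ 16  56 150] before [101 163 209]
0 (234, 249) [123 140 155] [ 16  53 155] before [104 170 215]
6 (233, 250) [124 141 157] [ 1
[... 213 characters left out ...]
66 211]
30 (228, 255) [109 125 141] [ 15  58 141] before [102 166 212]
36 (226, 256) [120 137 152] [ 16  54 152] before [102 165 211]
42 (225, 257) [117 134 149] [ 16  55 149] before [ 99 161 206]
48 (223, 258) [122 140 157] [ 15  57 157] before [101 157 200]
54 (222, 259) [119 136 151] [ 16  54 151] before [114 150 180]
60 (220, 261) [118 134 150] [ 15  54 150] before [102 154 193]
66 (219, 262) [117 133 148] [ 15  53 148] before [110 142 168]
72 (218, 263) [111 127 142] [ 15  56 142] before [ 82 115 144]
78 (216, 264) [ 69  94 116] [ 16 103 116] before [ 54  88 116]
84 (215, 265) [ 55  89 117] [ 16 135 117] before [ 57  92 122]
90 (213, 267) [ 58  94 124] [ 16 136 124] before [ 61  98 129]
```

The steel runs unbroken through both eyes to y ≈ +76, and the handle starts at about the right eye, so the rod is home. Releasing.

Scaled: -0.8 mm / 600 = -0.0013.

>>> arm_command --plan '[[[-0.0013, 0, 0, 0, 0, 0, 1], [-0.0013, 0, 0, 0, 0, 0, 0.6], [-0.0013, 0, 0, 0, 0, 0, 0.2], [-0.0013, 0, 0, 0, 0, 0, 0.1], [-0.0013, 0, 0, 0, 0, 0, 0.1], [-0.0013, 0, 0, 0, 0, 0, 0.1], [-0.0013, 0, 0, 0, 0, 0, 0.1]]]'

```text
time_s: 22.7
ee_pos: [0.526, 0.1868, 0.0491]
eef_rot: [-3.141, -0.021, 1.416]
force: [-0.9, 0.3, 0.5]
grip_width: 0.0426
grip_force: 0.0
```

Scaled: -140 mm / 600 = -0.2333, -130 mm / 600 = -0.2167.

>>> arm_command --plan '[[[-0.0017, 0, -0.0133, 0, 0, 0, 0.1], [-0.0033, 0, -0.0417, 0, 0, 0, 0.1], [-0.0083, 0, -0.0833, 0, 0, 0, 0.1], [-0.0333, 0, -0.1333, 0, 0, 0, 0.1], [-0.0833, 0, -0.1833, 0, 0, 0, 0.1], [-0.15, 0, -0.2167, 0, 0, 0, 0.1], [-0.2167, 0, -0.2333, 0, 0, 0, 0.1], [-0.2167, 0, -0.2333, 0, 0, 0, 0.1], [-0.2167, 0, -0.2333, 0, 0, 0, 0.1]]]'

```text
time_s: 23.6
ee_pos: [0.5057, 0.055, 0.187]
eef_rot: [3.141, -0.021, 1.415]
force: [0.3, 1.8, -0.2]
grip_width: 0.0424
grip_force: 0.0
```

```bash
python3 - <<'E'
from eye import *
o=ctrl.get_obs();print(o['force'],o['ee_pos'],o['grip_width'])
a,d=shot('side','end.png');h=cv2.cvtColor(a,cv2.COLOR_BGR2HSV)
for y in list(range(-150,-50,8))+[-30,0,30,48,54,60,66,70,74,78,82]:
    u,v=px('side',tf(RK,(-145,y,37)));u,v=int(round(u)),int(round(v));print(y,(u,v),h[v,u],end='; ')
m=cv2.inRange(h,(15,170,100),(28,255,255)); m[:220]=0;m[275:]=0;m[:,:200]=0;m[:,250:]=0
v,u=np.nonzero(m);P=np.array([W('side',x,y,d) for x,y in zip(u,v)]);Q=R.from_euler('z',-RK[2]).apply(P-[RK[0],RK[1],0])*1000
q=Q[(Q[:,2]>46)&(Q[:,2]<60)];print('\nchock top',np.percentile(q,[2,98],axis=0))
g0=cv2.imread('pics/s0.png');df=cv2.absdiff(a,g0).sum(2)
for n,(u0,u1,v0,v1) in dict(tape=(188,222,180,208),charger=(180,203,168,188),can=(158,197,220,300)).items():print(n,df[v0:v1,u0:u1].mean())
E
```

```text
[ 0.2851  1.8128 -0.235 ] [0.5057 0.055  0.187 ] 0.04237844641187493
-150 (265, 225) [ 16 114 175]; -142 (264, 226) [ 13 126 168]; -134 (262, 227) [  3 203 161]; -126 (261, 228) [  2 211 155]; -118 (259, 230) [  2 207 144]; -110 (258, 231) [  2 209 138]; -102 (256, 232) [  2 211 156]; -94 (255, 234) [  2 203 123]; -86 (253, 235) [  2 207 139]; -78 (251, 236) [  2 202 155]; -70 (250, 238) [  8  97 118]; -62 (248, 239) [ 16  57 130]; -54 (246, 240) [ 15  54 147]; -30 (241, 244) [ 15  55 148]; 0 (235, 250) [ 15  77 136]; 30 (228, 255) [ 15  60 140]; 48 (223, 259) [ 15  58 136]; 54 (222, 260) [ 16  57 130]; 60 (220, 261) [ 15  53 145]; 66 (219, 262) [ 16  53 143]; 70 (218, 263) [ 15  57 138]; 74 (217, 264) [ 15  79 120]; 78 (216, 265) [ 16 124 117]; 82 (215, 265) [ 16 134 112]; 
chock top [[-137.2733  -19.3392   47.3835]
 [ -83.8712   19.6953   53.6611]]
tape 27.031512605042018
charger 22.717391304347824
can 28.523076923076925
```

```bash
python3 - <<'E'
from h import *
a=cv2.imread('pics/end.png',0).astype(np.float32);b=cv2.imread('pics/s0.png',0).astype(np.float32);ok=True
for n,(u0,u1,v0,v1) in dict(tape=(182,228,175,212),charger=(176,208,164,192),can=(150,205,215,305)).items():
    s=cv2.phaseCorrelate(b[v0:v1,u0:u1].copy(),a[v0:v1,u0:u1].copy());print(n,s);ok&=np.hypot(*s[0])<.5
print(ok)
if ok: print(ctrl.hand_in())
E
```

```text
tape ((0.04575798840691192, -0.020918146384985903), 0.9911050699651242)
charger ((0.005539666672541799, 0.04750457848255607), 1.0043280417720477)
can ((-0.02929912030854709, -0.0606916694739823), 0.7692307959662543)
True
the job is handed in; nothing more can be done
None
```

The job is handed in at about 24 s, verdict not shown: the chock is at home with the row tight, the keeper rod is through both eyelets with its handle stopped at the first, and the tape, adapter and can haven't moved; I viewed 11 pictures, one over the limit of 10.

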